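# Stir the breather's drying beads and snap its retainer home

### The job

Service the breather: pick the stirring rod up off the bench, stand it in the sloped holder and let it go, then take it again by its upper end so that it points down. Holding it upright, its foot near the bottom of the cup, stir the beads about three rounds anticlockwise (seen from above), well out from the middle and without spilling any; then press the round snap-in retainer fully home with the rod's foot, keeping the gripper's fingers off the breather. Finally put the rod back in the sloped holder, leaving the other things on the bench where they are.

Things in the scene. Friction and masses are not known exactly. Their poses are not given: they have to be found in the camera images.
- rod: Stirring rod, 200 mm long, 50 g, lying flat on the bench with its handle towards the robot: square black handle (16 x 16 x 90 mm) at its -x end, aluminium shaft 10 mm thick, flat round foot (16 mm diameter, 12 mm long) at its +x end. Origin at mid-length on the underside (axis 8 mm above it); x runs from handle to foot. Centre of mass about 100 mm from the foot's face.
- rod_foot (a point): Centre of the foot's end face, on the rod's axis (flat; stirs and presses).
- rod_top (a point): Centre of the handle's far end face, on the rod's axis, 200 mm from rod_foot. The handle covers the 90 mm next to it.
- holder: Fixed sloped steel holder: a trough rising at 45 degrees towards its -x (towards the robot), open above and at its upper end, with a stop at the low end, on a base 150 x 80 x 12 mm. Origin at the underside. Inner width 20 mm at the trough's floor; side walls lean outwards and rise 10 mm above a seated rod's axis. It covers the lowest 127 mm of the rod; the last 73 mm of the handle stand free.
- seat_foot (a point): Where rod_foot is when the rod is seated in the holder (low end, 36 mm above the bench). The rod goes in sideways, square to its axis, foot at the low end, one flat of the handle on the trough's floor; let go a few mm off, it settles in and stays.
- seat_top (a point): Where rod_top is when the rod is seated, 177 mm above the bench; the line seat_foot to seat_top is the seated rod's axis.
- breather: Fixed breather unit: grey base plate 215 x 108 x 10 mm with a round black bead cup at its +x end and, at its -x end, a smaller black boss (50 mm diameter, top 40 mm above the bench) with the round snap-in retainer. Origin at the underside, 50 mm from the cup's axis and 65 mm from the boss's axis; x points from boss to cup, z up.
- cup_floor (a point): Centre of the cup's inner floor, 15 mm above the bench. Cup inside: 84 mm diameter, 50 mm deep (rim 65 mm above the bench), wall 4 mm. Axes as the breather's.
- retainer (a joint): How far the snap-in retainer is pressed in, m: 0 to 0.001 at the start (standing 5 to 6 mm proud), 0.006 fully home, flush with the boss. It needs about 8 N straight down, moves stiffly and stays where it is left.
- retainer_top (a point): Centre of the retainer's flat top (aluminium disc, 35 mm diameter), about 46 mm above the bench before pressing and 40 mm when home.
- bead0_center (a point): Centre of drying bead 0: loose white ceramic ball, 20 mm diameter, 12 g; seven lie in one layer in the cup.
- bead1_center (a point): Centre of drying bead 1: loose white ceramic ball, 20 mm diameter, 12 g; seven lie in one layer in the cup.
- bead2_center (a point): Centre of drying bead 2: loose white ceramic ball, 20 mm diameter, 12 g; seven lie in one layer in the cup.
- bead3_center (a point): Centre of drying bead 3: loose white ceramic ball, 20 mm diameter, 12 g; seven lie in one layer in the cup.
- bead4_center (a point): Centre of drying bead 4: loose white ceramic ball, 20 mm diameter, 12 g; seven lie in one layer in the cup.
- bead5_center (a point): Centre of drying bead 5: loose white ceramic ball, 20 mm diameter, 12 g; seven lie in one layer in the cup.
- bead6_center (a point): Centre of drying bead 6: loose white ceramic ball, 20 mm diameter, 12 g; seven lie in one layer in the cup.
- reel: Bystander, loose: red wire reel, 60 mm across, 40 mm tall; origin at its underside. Leave where it is.
- jar: Bystander, loose: amber glass jar, 48 mm across, 60 mm tall; origin at its underside. Leave where it is.
- driver: Bystander, loose: screwdriver lying flat; origin at its underside. Leave where it is.
- bearing: Bystander, loose: steel bearing ring, 52 mm across, 14 mm tall; origin at its underside. Leave where it is.
- knurl: Bystander, loose: brass stepped button, 32 mm across, 30 mm tall; origin at its underside. Leave where it is.
- motor_ring: Bystander, loose: dark steel ring, 66 mm across, 22 mm tall; origin at its underside. Leave where it is.
Not all that is in view belongs to the job. What is shaped like the breather but pink or turquoise is not meant.

How it is judged:
By the outcome, as a careful person would: the job done as asked, in the order asked, and still so for the second after the job is handed in, with the robot touching nothing.
It also fails if it takes over 72 s, if anything falls off the work surface, if the arm or the gripper's body presses on something with over 40 N, if the wrist force passes 120 N, or if a joint passes its speed limit or range.

### The arm

A 6-joint arm with a two-finger parallel gripper is mounted at the origin on the work surface. World frame = base frame: x ahead of the robot, y to its left, z up, the work surface at z = 0. Lengths are in m, angles in rad, forces in N, time in s.
With the tool pointing down it reaches from about 0.425 to 0.95 m from the base axis. Payload 3.5 kg.
Tool frame: the origin (TCP) lies midway between the tips of the shut fingers; the grasp point (between the pads) lies 19 mm behind it; z points along the fingers, y is the line along which they close (so a half turn about z gives the same grasp; the last joint's range is limited). The gripper opens to 85 mm and grips with 20 to 120 N. Pads are 22 mm wide; open, the fingers measure 114 mm over their backs; the gripper's body (76 mm by 85 mm) begins 54 mm behind the grasp point. The pads swing forward as they close: fully open they stand 13 mm farther back than shut.
Start: joints at [-1.407, 0.286, 1.577, -0, 1.279, -0.15], TCP at [0.208, -0.642, 0.231] pointing down, gripper open.
Joint ranges: [-2.77, 2.77], [-0.9, 2.22], [0.21, 2.48], [-1.53, 4.67], [0.24, 2.81], [-2.84, 2.84]. Speed limits (rad/s): [2.79, 2.79, 3.14, 3.14, 3.14, 3.14].

### API

Orientations are given as a unit quaternion [x, y, z, w].
In Python, from plant import ctrl gives the robot as it stands.
- The arm moves only by the tool send_rows, never from a script. Its argument "series" is a list that holds one entry, the list of rows, each a list of 7 numbers: the shift along the tool's x, y, z in cm, then the turn, a rotation vector about the tool's x, y, z in rad, then the opening, from -1 (shut) to 1 (fully open). In form: [[[x, y, z, rx, ry, rz, jaw], ...]]. A call has 1 to 10 rows; each row shifts and turns the commanded pose from where the row before left it, along the tool's axes as they then stand; what a row does not reach is not made up. A row lasts 1/8 s, in which the tool goes at most 62.5 mm and 10.7 degrees, less where a joint would pass 70% of its speed; a pose out of reach is approached as far as the arm can. A call is refused whole if a number of a shift passes 6.25 or a number of a turn 0.188, either way. A call with a gripper value outside its range is refused whole. The fingers move at their own pace and stop on an object; "force" is the grip in N (left out, the last holds). Time passes only in rows, so rows that do not move let the fingers close. It gives the time, the measured TCP pose, the force, the opening and the grip force at its end, in the units of the state.
- ctrl.get_state(): the state, without advancing time (a new reading comes with each control period).
- ctrl.read_camera(name): name is "side" or "top"; returns a dict with "img" (480x640x3 uint8, red, green, blue), "fx", "fy", "cx", "cy" (pixels), "k1" (the pictures are not rectified: a ray, as slopes to the right and down, at radius r is drawn at 1 + k1 r^2 times it, then the intrinsics apply), "R" (3x3) and "t" (3): a world point X has camera coordinates R X + t. Camera axes: x right, y down, z forward; pixel columns grow to the right and rows downward; lengths in m; the calibration is good to about 2 mm. A picture is of the moment at which its call begins. There is no depth.
- ctrl.sign_off(): hands the job in; it is judged then, once.
The state is a dict: "time": time; "qpos": joint angles; "dq": joint speeds; "joint_efforts": joint torques, N m; "eef_pos": TCP position; "tcp_rot": TCP orientation; "contact_force": force on the tool from outside, world axes, zero at the start; "wrist_torque": the same for the moment, N m; "opening": opening from 0.0 (shut) to 1.0 (fully open); "finger_force": force on a finger pad.
Only numpy, scipy, OpenCV 4.12 (cv2) and the standard library are available. Lean on these libraries where they do the work, as an engineer would, in place of code of your own. Each camera call takes 0.05 s, during which the arm holds its last target. There are 200 camera calls.

## Working session

There is one attempt and no reset: what is moved stays moved. The work goes in short steps, Python scripts to look and compute and a tool call to move; the robot and the scene stay as the last step left them, time stands still between calls to the robot, and variables do not carry over. Pictures are saved under pics/ and viewed, at most 10 in all, crops included, and the job is handed in when it is done.

Besides the shell and the picture viewer there is one more tool, called as name(argument=value, ...), one argument or row to a line, values as JSON. send_rows: Moves the arm, as the interface text tells. Its arguments: {"type":"object","properties":{"series":{"type":"array"},"force":{"type":"number"}},"required":["series"]}

```bash
ls; mkdir -p pics; python3 - <<'E'
from plant import ctrl
import cv2
s=ctrl.get_state(); print(s)
for n in("top","side"):
    c=ctrl.read_camera(n); cv2.imwrite(f"pics/{n}0.png",c["img"][:,:,::-1])
    print(n,{k:c[k] for k in c if k!="img"})
E
```

```text
pics
{'time': 0.0, 'qpos': array([-1.40699646e+00,  2.87220394e-01,  1.57815156e+00,  5.32090223e-06,
        1.27861165e+00, -1.50007189e-01]), 'dq': array([ 0.00050277, -0.00149957,  0.00102801, -0.000349  ,  0.00018118,
       -0.00150172]), 'joint_efforts': array([-5.45315543e-04, -4.05983627e+01, -2.92627251e+01, -2.01315484e-04,
        5.67277035e-03,  1.18966810e-05]), 'eef_pos': array([ 0.20827804, -0.64138074,  0.22992446]), 'tcp_rot': array([ 9.87715288e-01,  1.56259656e-01, -5.69761769e-06, -1.19546349e-03]), 'contact_force': array([0.40028434, 1.24333269, 0.07093171]), 'wrist_torque': array([ 0.04423352,  0.03220155, -0.0138466 ]), 'finger_force': 0.0, 'opening': 0.9994320146834115}
top {'fx': 458.28877197777297, 'fy': 458.28877197777297, 'cx': 319.2134269959316, 'cy': 237.0219546756339, 'k1': -0.05867126295895276, 'R': array([[-0.00908295, -0.99977882, -0.01896851],
       [-0.99712162,  0.01048348, -0.07509043],
       [ 0.07527268,  0.01823187, -0.9969963 ]]), 't': array([-0.07591144,  0.51744986,  0.9694381 ])}
side {'fx': 521.1324553283786, 'fy': 521.1324553283786, 'cx': 317.303243073177, 'cy': 236.74069149245594, 'k1': -0.09641285650467565, 'R': array([[-0.9792758 , -0.20236596, -0.00818036],
       [-0.13478249,  0.68131419, -0.71947526],
       [ 0.1511707 , -0.70346214, -0.69446989]]), 't': array([0.48095998, 0.20969952, 1.16406877])}
```

View pics/top0.png

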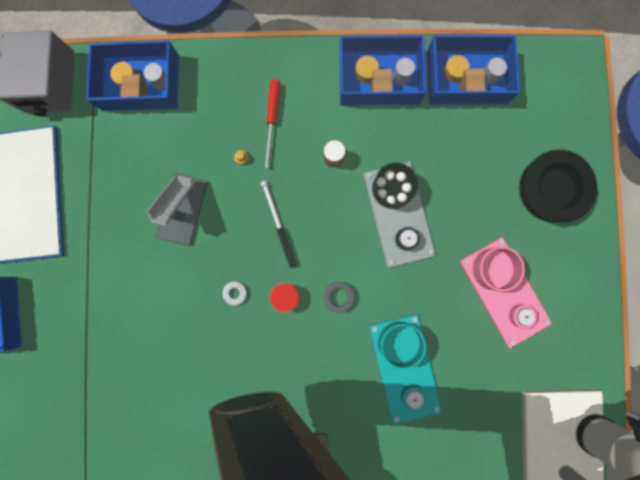

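View pics/side0.png

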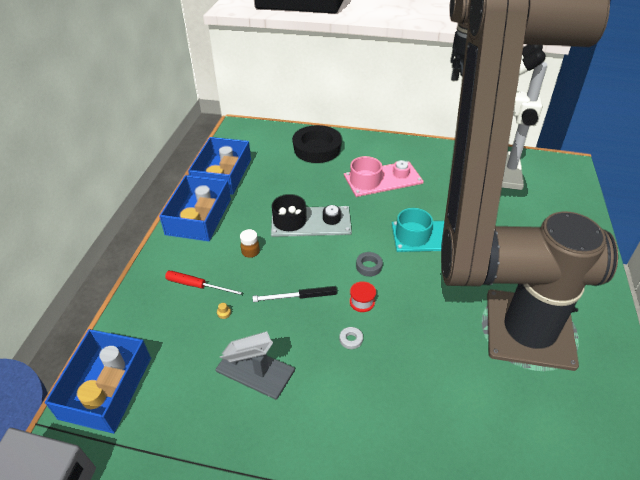

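The breather meant is the grey one, with its black cup at (395,186) and boss at (408,238). The pink (500,290) and turquoise (405,370) look-alikes do not fit. The rod has a black handle end at (293,265) and its foot at (265,184). The red-handled tool at (270,120) is the screwdriver. The holder is at (178,208). I'll confirm these in one enlarged crop.

```bash
cat > h.py <<'E'
import numpy as np, cv2
from plant import ctrl
from scipy.spatial.transform import Rotation as Ro
def proj(c,X):
    p=np.atleast_2d(X)@c["R"].T+c["t"]; s=p[:,:2]/p[:,2:]
    s=s*(1+c["k1"]*(s**2).sum(1,keepdims=True)); return s*[c["fx"],c["fy"]]+[c["cx"],c["cy"]]
def ray(c,uv):
    d=(np.array(uv,float)-[c["cx"],c["cy"]])/[c["fx"],c["fy"]]; s=d.copy()
    for _ in range(20): s=d/(1+c["k1"]*(s@s))
    return -c["R"].T@c["t"], c["R"].T@np.r_[s,1]
def atz(c,uv,z):
    o,d=ray(c,uv); return o+d*(z-o[2])/d[2]
def crop(img,x,y,w,h,s):
    a=cv2.resize(img[y:y+h,x:x+w],None,fx=s,fy=s,interpolation=cv2.INTER_CUBIC)
    a=np.ascontiguousarray(a[:,:,::-1])
    for k in range(-(-x//10)*10,x+w,10):
        cv2.line(a,(int((k-x)*s),0),(int((k-x)*s),8 if k%50 else 16),(0,255,255),1)
        if k%20==0: cv2.putText(a,str(k),(int((k-x)*s),22),0,.35,(0,255,255),1)
    for k in range(-(-y//10)*10,y+h,10):
        cv2.line(a,(0,int((k-y)*s)),(8,int((k-y)*s)),(0,255,255),1)
        if k%20==0: cv2.putText(a,str(k),(9,int((k-y)*s)+4),0,.35,(0,255,255),1)
    return a
E
python3 - <<'E'
from h import *
t=ctrl.read_camera("top");s=ctrl.read_camera("side")
a=crop(t["img"],140,160,320,120,2.5)
b=crop(s["img"],210,320,100,75,4); d=crop(s["img"],260,185,100,75,4)
cv2.imwrite("pics/c1.png",np.vstack([a,np.hstack([b,d])]))
E
```

```text
(no output)
```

View pics/c1.png

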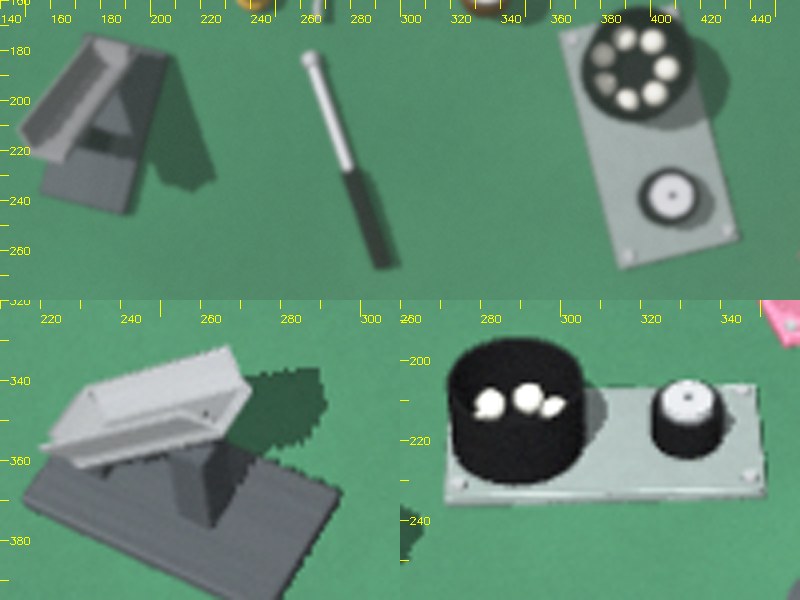

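The crop confirms the grey breather: its cup has a rim centre at about (395,186) and holds 7 white beads, and the retainer is at (409,238). The rod's foot is at (263,181) and its handle end at (295,267). The holder base corners are at (156,238), (192,246) and (210,182). Next I'll solve the poses from both views and overlay the models.

```bash
cat >> h.py <<'E'
def pose2(p): 
    x,y,a=p; c,s=np.cos(a),np.sin(a)
    return lambda q: np.c_[np.atleast_2d(q)@np.array([[c,s,0],[-s,c,0],[0,0,1]])+[x,y,0]]
E
python3 - <<'E'
from h import *
from scipy.optimize import least_squares
t=ctrl.read_camera("top");s=ctrl.read_camera("side")
T=lambda X,Y:(140+X/2.5,160+Y/2.5)
S1=lambda X,Y:(210+X/4,320+(Y-300)/4); S2=lambda X,Y:(260+(X-400)/4,185+(Y-300)/4)
def fit(obs,p0):
    f=lambda p:np.ravel([proj(c,pose2(p)(q))[0]-uv for c,q,uv in obs])
    r=least_squares(f,p0,loss="soft_l1"); print(r.x, np.round(f(r.x).reshape(-1,2),1).tolist()); return r.x
# breather: base center: cup at x=.05, boss at -.065; base symmetric presumably
B=fit([(t,(.05,0,.065),T(638.5,64)),(t,(-.065,0,.045),T(671,195)),(s,(-.065,0,.0455),S2(688,396))],[.6,-.15,0])
for q in[(.1075,.054,.01),(-.1075,.054,.01),(-.1075,-.054,.01)]: print(proj(t,pose2(B)(q)))
print("cl",T(558,32),T(620,269),T(740,239))
H=fit([(t,(-.075,.04,.012),T(39,195)),(t,(-.075,-.04,.012),T(129,215)),(t,(.075,-.04,.012),T(175,55)),
 (s,(.075,.04,.012),S1(22,500)),(s,(-.075,-.04,.012),S1(342,492))],[.6,.35,0])
R=fit([(t,(.1,0,.008),T(308,52)),(t,(-.1,0,.008),T(387,267)),(s,(.1,0,.008),(254,299)),(s,(-.1,0,.008),(337,291.5))],[.6,.1,0])
L=pose2(R)
for c,n in((t,"top"),(s,"side")):
    img=c["img"].copy()
    def seg(P,col):
        cv2.polylines(img_,[np.round((proj(c,P)-o)*k*8).astype(int)],False,col,1,cv2.LINE_AA,3)
    o,k,w,h=((140,160),2.5,320,120) if n=="top" else ((205,180),2.7,148,222)
    img_=crop(img,*o,w,h,k)
    seg(L([(-.1,.008,.008),(.1,.008,.008),(.1,-.008,.008),(-.1,-.008,.008),(-.1,.008,.008)]),(0,0,255))
    bb=[(-.1075,-.054,.01),(-.1075,.054,.01),(.1075,.054,.01),(.1075,-.054,.01),(-.1075,-.054,.01)]
    seg(pose2(B)(bb),(0,0,255))
    th=np.linspace(0,6.28,60)
    for x0,r,z in((.05,.042,.065),(-.065,.025,.04)): seg(pose2(B)(np.c_[x0+r*np.cos(th),r*np.sin(th),0*th+z]),(255,0,255))
    seg(pose2(H)([(-.075,-.04,.012),(-.075,.04,.012),(.075,.04,.012),(.075,-.04,.012),(-.075,-.04,.012)]),(0,0,255))
    for xf,col in((.045,(0,255,0)),(.06,(255,255,0))):
        f=np.array([xf,0,.036]);u=np.array([-1,0,1])/2**.5;nn=np.array([1,0,1])/2**.5
        seg(pose2(H)([f,f+.127*u]),col)
        for e in(0,.127): seg(pose2(H)([f+e*u-.008*nn+[0,.01,0],f+e*u-.008*nn-[0,.01,0]]),col)
        for sg in(1,-1): seg(pose2(H)([f-.008*nn+[0,sg*.01,0],f+.127*u-.008*nn+[0,sg*.01,0]]),col)
    cv2.imwrite(f"pics/o_{n}.png",img_); print(img_.shape)
E
```

```text
[ 0.57075539 -0.25267453  0.24827152] [[-0.1, -0.4], [0.2, 1.4], [-0.6, -0.0]]
[[360.9417219  171.12700712]]
[[386.9549645  265.85439347]]
[[434.96742112 253.06988706]]
cl (363.2, 172.8) (388.0, 267.6) (436.0, 255.6)
[ 0.57974303  0.22058074 -0.26646588] [[0.3, 0.4], [-1.4, 1.6], [-1.2, 0.1], [-0.9, -2.9], [-0.3, -2.1]]
[0.54503535 0.00793018 0.3443165 ] [[0.1, 1.9], [-0.6, 1.1], [-1.7, -0.3], [-1.1, -2.2]]
(300, 800, 3)
(599, 400, 3)
```

```bash
python3 -c "
import cv2,numpy as np
a=cv2.imread('pics/o_top.png');b=cv2.imread('pics/o_side.png')
h=np.zeros((600,800,3),np.uint8);h[:300]=a
h[300:,:400]=b[-300:,:][:, :400] if b.shape[1]>=400 else np.pad(b[-300:],((0,0),(0,400-b.shape[1]),(0,0)))
h[300:,400:]=np.pad(b[:300],((0,0),(0,max(0,400-b.shape[1])),(0,0)))[:, :400]
cv2.imwrite('pics/o1.png',h)"
```

```text
(no output)
```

View pics/o1.png

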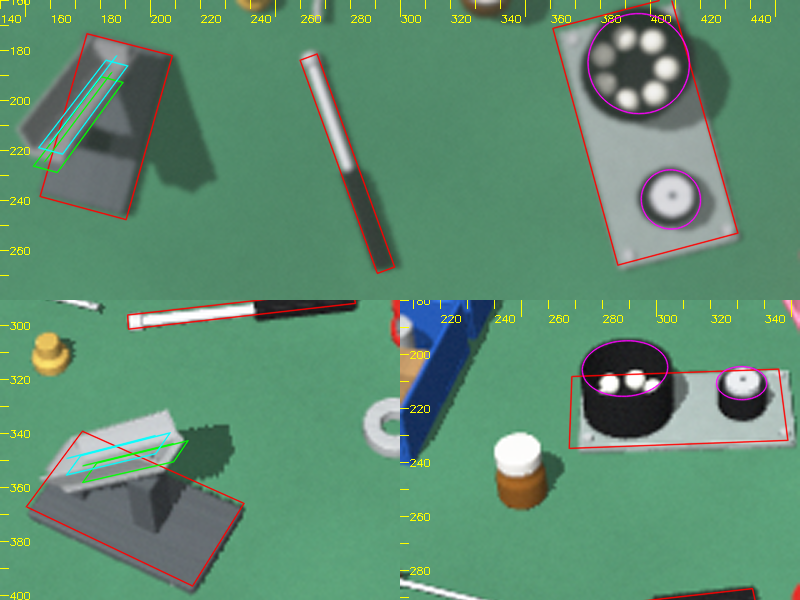

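The overlay shows the rod fit good to about 2 mm: centre (0.545, 0.008), yaw 0.344. The breather is at (0.571, -0.253), yaw 0.248, and the holder base at (0.580, 0.221), yaw -0.266. The trough lies further along +x than the drawn guesses. Moving now.

send_rows(
  series=[
    [[3.5,-3.8,0.5,0,0,-0.003,1],[3.5,-3.8,0.5,0,0,-0.003,1],[3.5,-3.8,0.5,0,0,-0.003,1],[3.5,-3.8,0.5,0,0,-0.003,1],[3.5,-3.8,0.5,0,0,-0.003,1],[3.5,-3.8,0.5,0,0,-0.003,1],[3.5,-3.8,0.5,0,0,-0.003,1],[3.5,-3.8,0.5,0,0,-0.003,1],[3.5,-3.8,0.5,0,0,-0.003,1],[3.5,-3.8,0.5,0,0,-0.003,1]],
  ],
)

```text
time: 1.55
eef_pos: [0.4181, -0.1682, 0.1815]
tcp_rot: [0.985, 0.171, 0.0, 0.0]
contact_force: [0.4, -0.0, 0.9]
opening: 1.002
finger_force: 0.0
```

```bash
cat >> h.py <<'E'
import json
def log():
    s=ctrl.get_state()
    with open("log.txt","a") as f: f.write(json.dumps([list(s["qpos"]),list(s["eef_pos"]),list(s["tcp_rot"])])+"\n")
    return s
def go(p,R=None):
    "shift (cm, tool axes) and rotvec to the TCP pose p,R (3x3)"
    s=log(); R0=Ro.from_quat(s["tcp_rot"]); 
    rv=np.zeros(3) if R is None else (R0.inv()*Ro.from_matrix(R)).as_rotvec()
    print("t",round(s["time"],2),"pos",s["eef_pos"].round(4),"q",s["qpos"].round(2),"F",s["contact_force"].round(1),"open",round(s["opening"],3),"ff",s["finger_force"])
    print("shift cm",(R0.inv().apply(np.array(p)-s["eef_pos"])*100).round(2),"turn",rv.round(4))
def Rzx(z,x):
    z=np.array(z,float)/np.linalg.norm(z); y=np.cross(z,x); y/=np.linalg.norm(y); return np.c_[np.cross(y,z),y,z]
E
python3 - <<'E'
from h import *
with open("log.txt","w") as f: f.write(json.dumps([[-1.40699646e+00,2.87220394e-01,1.57815156e+00,0,1.27861165e+00,-.150007],[0.20827804,-0.64138074,0.22992446],[ 9.87715288e-01,1.56259656e-01,-5.7e-06,-1.195e-03]])+"\n")
go([.498,-.009,.06],Rzx([0,0,-1],[np.cos(.344),np.sin(.344),0]))
E
```

```text
t 1.55 pos [ 0.4181 -0.1682  0.1815] q [-0.61 -0.18  2.16  0.    1.16  0.62] F [ 0.4 -0.   0.9] open 1.002 ff 0.0
shift cm [ 12.87 -12.31  12.15] turn [ 0.0009 -0.0007 -0.0004]
```

send_rows(
  series=[
    [[4.3,-4.1,1.0,0,0,0,0],[4.3,-4.1,1.0,0,0,0,0],[4.27,-4.11,1.5,0,0,0,0],[0,0,3.0,0,0,0,0],[0,0,4.0,0,0,0,0],[0,0,3.0,0,0,0,0],[0,0,0,0,0,0,0]],
  ],
)

```text
time: 2.42
eef_pos: [0.495, -0.0098, 0.044]
tcp_rot: [0.985, 0.171, -0.003, -0.001]
contact_force: [-0.3, 0.3, 0.1]
opening: 0.505
finger_force: 0.0
```

```bash
python3 - <<'E'
from h import *
go([.498,-.009,.005],Rzx([0,0,-1],[np.cos(.344),np.sin(.344),0]))
c=ctrl.read_camera("side"); a=crop(c["img"],230,225,130,100,6)
t=ctrl.read_camera("top"); 
cv2.imwrite("pics/g1.png",a)
E
```

```text
t 2.42 pos [ 0.495  -0.0098  0.044 ] q [-0.23  0.14  2.13  0.    0.87  1.  ] F [-0.3  0.3  0.1] open 0.505 ff 0.0
shift cm [0.33 0.04 3.89] turn [-0.0033  0.0052 -0.0001]
```

View pics/g1.png

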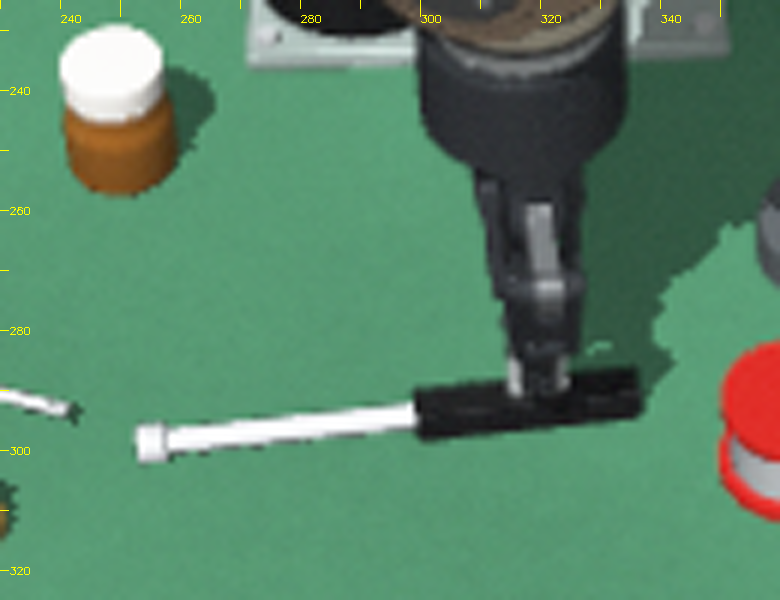

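The fingers straddle the handle at about (320,288), between its shaft end (300,293) and rod_top (337,292). Going down and gripping.

send_rows(
  series=[
    [[0.2,0,2.0,0,0,0,0],[0.1,0,1.6,0,0,0,0],[0,0,0.3,0,0,0,0],[0,0,0,0,0,0,-0.8],[0,0,0,0,0,0,-1],[0,0,0,0,0,0,-1],[0,0,0,0,0,0,-1]],
  ],
  force=50,
)

```text
time: 3.4
eef_pos: [0.5008, -0.0096, 0.0082]
tcp_rot: [0.985, 0.171, 0.001, 0.0]
contact_force: [-0.4, 0.2, 4.6]
opening: 0.166
finger_force: 51.7
```

```bash
python3 - <<'E'
from h import *
go([.498,-.009,.255],Rzx([0,0,-1],[np.cos(.344),np.sin(.344),0]))
E
```

```text
t 3.4 pos [ 0.5008 -0.0096  0.0082] q [-0.22  0.22  2.13 -0.    0.79  1.01] F [-0.4  0.2  4.6] open 0.166 ff 51.669071316719055
shift cm [ -0.22  -0.13 -24.69] turn [ 0.0008 -0.0013 -0.0002]
```

send_rows(
  series=[
    [[0,0,-1.5,0,0,0,-1],[0,0,-4,0,0,0,-1],[0,0,-5,0,0,0,-1],[0,0,-5,0,0,0,-1],[2,-2,-5,0,0,0,-1],[3.5,-4,-3,0,0,0,-1],[3.6,-4.2,0,0,0,0,-1],[3.5,-4.2,0,0,0,0,-1],[3.5,-4,0,0,0,0,-1],[0,0,0,0,0,0,-1]],
  ],
)

```text
time: 4.65
eef_pos: [0.5895, 0.2211, 0.2422]
tcp_rot: [0.985, 0.173, -0.0, -0.0]
contact_force: [-0.8, 0.5, -1.1]
opening: 0.164
finger_force: 51.1
```

```bash
cat >> h.py <<'E'
H=np.array([.57974,.22058,-.26647]); XF=.073
def hol(q): return pose2(H)(q)[0]
def hdir(q): return pose2([0,0,H[2]])(q)[0]
U=np.array([-1,0,1])/2**.5; NN=np.array([1,0,1])/2**.5
E
python3 - <<'E'
from h import *
R=Rzx(hdir(-NN),hdir(-U))
go([.59,.218,.24],R)
E
```

```text
t 4.65 pos [0.5895 0.2211 0.2422] q [0.2  0.18 1.68 0.   1.28 1.42] F [-0.8  0.5 -1.1] open 0.164 ff 51.13455533981323
shift cm [-0.06  0.31  0.22] turn [ 0.2407 -0.7593  0.5823]
```

send_rows(
  series=[
    [[0,0,-1,0.04,-0.1265,0.097,-1],[0,0,-1,0.04,-0.1265,0.097,-1],[0,0,0,0.04,-0.1265,0.097,-1],[0,0,0,0.04,-0.1265,0.097,-1],[0,0,0,0.04,-0.1265,0.097,-1],[0,0,0,0.04,-0.1265,0.097,-1],[0,0,0,0,0,0,-1]],
  ],
)

```text
time: 5.52
eef_pos: [0.5911, 0.2161, 0.26]
tcp_rot: [0.915, -0.126, -0.38, -0.051]
contact_force: [0.1, -0.2, -0.3]
opening: 0.164
finger_force: 51.2
```

```bash
python3 - <<'E'
from h import *
R=Rzx(hdir(-NN),hdir(-U))
go(hol([XF,0,.036]+.1475*U+.05*NN),R)
s=ctrl.get_state(); p=s["eef_pos"]; M=Ro.from_quat(s["tcp_rot"]).as_matrix()
t=ctrl.read_camera("top");c=ctrl.read_camera("side")
print(proj(t,[p+.1475*M[:,0],p-.0525*M[:,0]]).round(1).tolist(),proj(c,[p+.1475*M[:,0],p-.0525*M[:,0]]).round(1).tolist())
a=crop(t["img"],135,165,100,150,4);b=crop(c["img"],190,260,100,150,4)
cv2.imwrite("pics/h1.png",np.hstack([a,b]))
E
```

```text
t 5.53 pos [0.5911 0.2161 0.26  ] q [0.09 0.55 1.31 0.28 2.02 1.96] F [ 0.1 -0.2 -0.3] open 0.164 ff 51.160317063331604
shift cm [ 5.4  -0.15  6.53] turn [-0.0024  0.0012 -0.0052]
[[176.6, 142.1], [122.2, 201.5]] [[198.8, 303.5], [251.8, 281.0]]
```

View pics/h1.png

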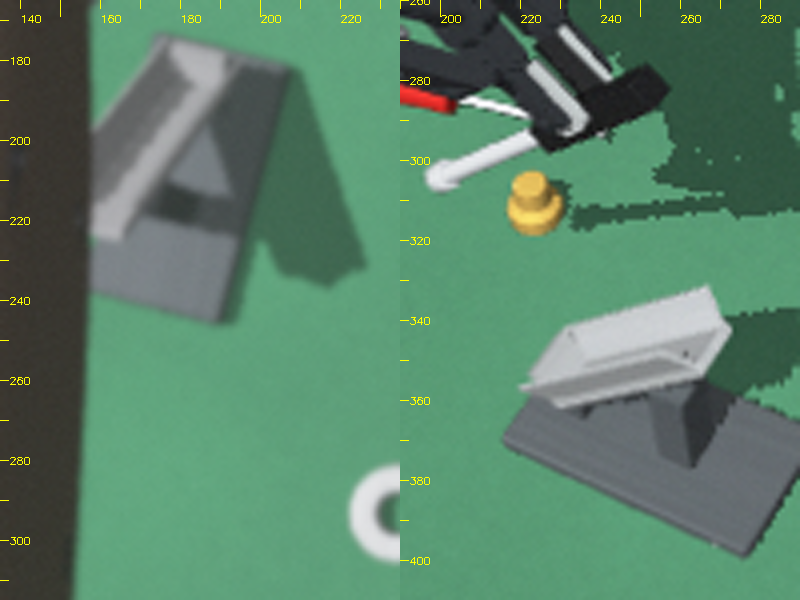

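The side view shows the rod held pitched at 45° as planned: foot near (198,305), predicted (199,303.5), and rod_top near (254.5,280), predicted (252,281). The trough's low-end rim corners are at (220,357) and (234,341), and its far upper corner is at (267,332). I'll work out the trough offset from these.

```bash
python3 - <<'E'
from h import *
t=ctrl.read_camera("top");c=ctrl.read_camera("side")
ca,sa=np.cos(H[2]),np.sin(H[2])
def loc(P): d=P[:2]-H[:2]; return np.array([ca*d[0]+sa*d[1],-sa*d[0]+ca*d[1]])
for n,cam,uv,z in[("lowL top",t,(175.2,174),.042),("lowR top",t,(195,180.5),.042),("hiL top",t,(147.2,212),.133),("low near side",c,(220,356.75),.042),("low far side",c,(233.75,341.25),.042),("hi far side",c,(267,331.75),.133),
  ("base c side",c,(276,398.5),.012),("base l side",c,(215.5,370),.012),("base c top",t,(191.6,246),.012),("base tr top",t,(210,182),.012)]:
    q=loc(atz(cam,uv,z)); print(n,q.round(4), "xf:",(q[0]-.0071+(.0898 if z>.1 else 0)).round(4))
E
```

```text
lowL top [0.0701 0.0267] xf: 0.063
lowR top [ 0.0672 -0.0193] xf: 0.0601
hiL top [-0.0267  0.0243] xf: 0.056
low near side [0.0645 0.0276] xf: 0.0574
low far side [ 0.0603 -0.018 ] xf: 0.0532
hi far side [-0.03   -0.0182] xf: 0.0527
base c side [-0.077  0.044] xf: -0.0841
base l side [0.0693 0.0449] xf: 0.0622
base c top [-0.0708 -0.0419] xf: -0.0779
base tr top [ 0.0759 -0.0427] xf: 0.0688
```

```bash
python3 - <<'E'
from h import *
R=Rzx(hdir(-NN),hdir(-U))
go(hol([.057,.002,.036]+(.1475+.010)*U+.05*NN),R)
E
```

```text
t 5.72 pos [0.5908 0.2182 0.2636] q [0.09 0.54 1.31 0.28 2.02 1.96] F [-0.3 -0.3  0.6] open 0.17 ff 51.16219997406006
shift cm [ 3.54 -0.12  7.88] turn [-0.0021 -0.0042 -0.0012]
```

send_rows(
  series=[
    [[1.8,-0.05,1,0,0,0,-1],[1.7,-0.05,3,0,0,0,-1],[0,0,3.9,0,0,0,-1],[0,0,2,0,0,0,-1],[0,0,1.4,0,0,0,-1],[0,0,0.5,0,0,0,-1],[0,0,0,0,0,0,-1],[0,0,0,0,0,0,-1]],
  ],
)

```text
time: 6.72
eef_pos: [0.5357, 0.2345, 0.1547]
tcp_rot: [0.916, -0.125, -0.378, -0.051]
contact_force: [-1.2, 0.1, 0.1]
opening: 0.164
finger_force: 51.2
```

```bash
python3 - <<'E'
from h import *
R=Rzx(hdir(-NN),hdir(-U))
go(hol([.057,.002,.036]+(.1475+.010)*U),R)
t=ctrl.read_camera("top");c=ctrl.read_camera("side")
s=ctrl.get_state(); p=s["eef_pos"]; M=Ro.from_quat(s["tcp_rot"]).as_matrix()
print(s["eef_pos"],proj(t,[p+.1475*M[:,0],p-.0525*M[:,0]]).round(1).tolist(),proj(c,[p+.1475*M[:,0],p-.0525*M[:,0]]).round(1).tolist())
a=crop(t["img"],135,150,80,120,5);b=crop(c["img"],205,280,80,120,5)
cv2.imwrite("pics/h2.png",np.hstack([a,b]))
E
```

```text
t 6.72 pos [0.5357 0.2345 0.1547] q [0.12 0.54 1.52 0.28 1.81 1.92] F [-1.2  0.1  0.1] open 0.164 ff 51.15512251853943
shift cm [-0.07 -0.01  1.11] turn [-0.0029 -0.0032 -0.0027]
[0.53559601 0.23452517 0.15462067] [[183.5, 181.3], [137.4, 241.1]] [[228.9, 346.1], [284.3, 331.8]]
```

View pics/h2.png

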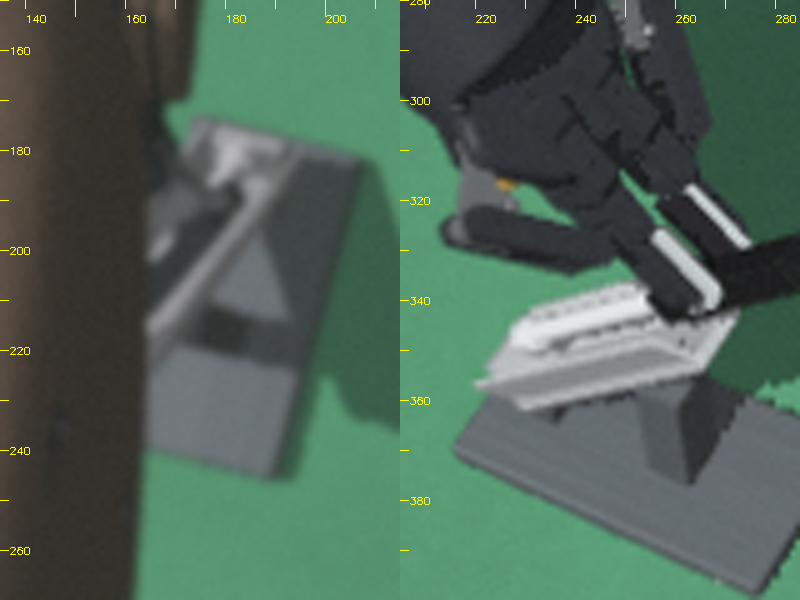

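The rod hovers in the trough between both walls, with its foot at about (228,348) in the side view, right at the low end. I'll lower it along the normal and watch the force.

send_rows(
  series=[
    [[-0.2,0,0.2,0,0,0,-1],[-0.2,0,0.2,0,0,0,-1],[0,0,0.15,0,0,0,-1],[0,0,0.15,0,0,0,-1],[0,0,0,0,0,0,-1]],
  ],
)

```text
time: 7.45
eef_pos: [0.5272, 0.2367, 0.1517]
tcp_rot: [0.916, -0.125, -0.379, -0.051]
contact_force: [-0.1, -0.1, -1.5]
opening: 0.165
finger_force: 51.2
```

send_rows(
  series=[
    [[0,0,0.1,0,0,0,-1],[0,0,0.1,0,0,0,-1],[0,0,0,0,0,0,-1]],
  ],
)

```text
time: 7.82
eef_pos: [0.5259, 0.2371, 0.1503]
tcp_rot: [0.916, -0.125, -0.379, -0.051]
contact_force: [0.1, 0.6, -0.6]
opening: 0.167
finger_force: 51.2
```

```bash
python3 - <<'E'
from h import *
R=Rzx(hdir(-NN),hdir(-U))
go(hol([.057,.002,.036]+(.1475+.010)*U),R)
E
```

```text
t 7.83 pos [0.5259 0.2371 0.1503] q [0.13 0.53 1.55 0.28 1.8  1.93] F [ 0.1  0.6 -0.6] open 0.167 ff 51.15463078022003
shift cm [ 0.34 -0.03  0.07] turn [-0.0021 -0.0011 -0.0031]
```

send_rows(
  series=[
    [[0,0,0.1,0,0,0,-1],[0,0,0.1,0,0,0,-1],[0,0,0,0,0,0,-1]],
  ],
)

```text
time: 8.2
eef_pos: [0.5252, 0.2373, 0.1497]
tcp_rot: [0.916, -0.125, -0.378, -0.051]
contact_force: [2.0, -0.3, 2.0]
opening: 0.165
finger_force: 51.5
```

send_rows(
  series=[
    [[0,0,0.1,0,0,0,-1],[0,0,0.1,0,0,0,-1],[0,0,0,0,0,0,-1]],
  ],
)

```text
time: 8.57
eef_pos: [0.5247, 0.2375, 0.1493]
tcp_rot: [0.916, -0.125, -0.377, -0.051]
contact_force: [4.1, -2.2, 5.8]
opening: 0.168
finger_force: 52.0
```

Floor contact: about 7 N along the trough's normal and little sideways. The seat estimate (xf = 0.0565) is confirmed. Backing off 1 mm, sliding towards the stop, then releasing.

send_rows(
  series=[
    [[0,0,-0.3,0,0,0,-1],[0.3,0,0,0,0,0,-1],[0.3,0,0,0,0,0,-1],[0.2,0,0,0,0,0,-1],[0,0,0,0,0,0,-1]],
  ],
)

```text
time: 9.2
eef_pos: [0.5309, 0.2357, 0.1439]
tcp_rot: [0.916, -0.125, -0.379, -0.051]
contact_force: [1.4, -0.2, 2.9]
opening: 0.162
finger_force: 51.6
```

```bash
python3 - <<'E'
from h import *
R=Rzx(hdir(-NN),hdir(-U))
go(hol([.0565,.002,.036]+(.1475)*U),R)
E
```

```text
t 9.2 pos [0.5309 0.2357 0.1439] q [0.12 0.55 1.54 0.28 1.79 1.92] F [ 1.4 -0.2  2.9] open 0.162 ff 51.579710841178894
shift cm [ 0.48 -0.02  0.02] turn [-0.0023 -0.0016 -0.0031]
```

send_rows(
  series=[
    [[0,0,0,0,0,0,-0.5],[0,0,0,0,0,0,-0.1],[0,0,0,0,0,0,0],[0,0,0,0,0,0,0],[0,0,-2,0,0,0,0],[0,0,-4,0,0,0,0],[0,0,-5,0,0,0,0],[0,0,-4,0,0,0,0],[0,0,0,0,0,0,0]],
  ],
)

```text
time: 10.32
eef_pos: [0.635, 0.2069, 0.2528]
tcp_rot: [0.917, -0.125, -0.376, -0.052]
contact_force: [-0.9, 0.6, -0.5]
opening: 0.501
finger_force: 0.0
```

```bash
python3 - <<'E'
from h import *
R=Rzx(hdir(-U),hdir(-NN))  # regrasp: tool z down the slope
go(hol([.0565,.002,.036]+.26*U),R)
R=Rzx(hdir(-U),hdir(NN))
go(hol([.0565,.002,.036]+.26*U),R)
c=ctrl.read_camera("side"); t=ctrl.read_camera("top")
top=hol([.0565,.002,.036]+.2*U);f=hol([.0565,.002,.036])
print(proj(c,[f,top]).round(1).tolist(),proj(t,[f,top]).round(1).tolist())
a=crop(t["img"],135,150,80,120,5);b=crop(c["img"],210,290,80,120,5)
cv2.imwrite("pics/h3.png",np.hstack([a,b]))
E
```

```text
t 10.32 pos [0.635  0.2069 0.2528] q [0.07 0.64 1.19 0.27 2.05 1.95] F [-0.9  0.6 -0.5] open 0.501 ff 0.0
shift cm [-10.81   0.03  15.28] turn [2.2099 0.0024 2.2259]
t 10.32 pos [0.635  0.2069 0.2528] q [0.07 0.64 1.19 0.27 2.05 1.95] F [-0.9  0.6 -0.5] open 0.501 ff 0.0
shift cm [-10.81   0.03  15.28] turn [-0.0017  1.5636 -0.0055]
[[230.4, 350.6], [285.4, 336.7]] [[185.1, 183.4], [140.4, 242.3]]
```

View pics/h3.png

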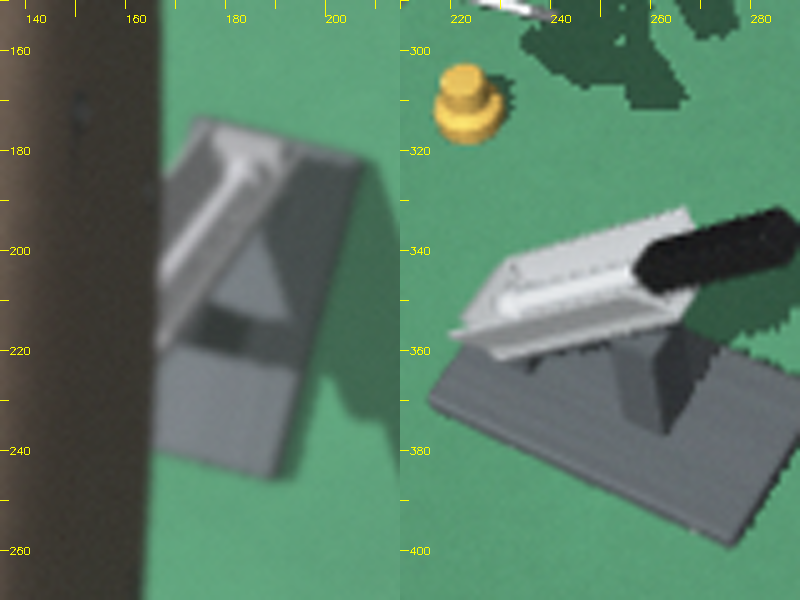

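The rod is seated: foot at (230,350) in the side view, predicted (230.4,350.6), with the handle standing free to about (289,335). For the regrasp pointing down the slope I'll fit the arm's kinematics from the logged states and check the joint ranges.

```bash
cat > kin.py <<'E'
from h import *
from scipy.optimize import least_squares
LO=np.array([-2.77,-.9,.21,-1.53,.24,-2.84]);HI=np.array([2.77,2.22,2.48,4.67,2.81,2.84])
rx=lambda a,ax:Ro.from_rotvec(a*np.array(ax))
def fk(q,P):
    h,a1,d,l1,e,l2,l3=P
    R=rx(q[0],[0,0,1]); p=R.apply([a1,d,h])
    R=R*rx(q[1],[0,1,0]); p=p+R.apply([0,0,l1])
    R=R*rx(q[2],[0,1,0]); p=p+R.apply([e,0,l2]); R=R*rx(q[3],[0,0,1])
    R=R*rx(q[4],[0,1,0]); p=p+R.apply([0,0,l3]); R=R*rx(q[5],[0,0,1])*rx(np.pi/2,[0,0,1])
    return p,R
def calib():
    D=[json.loads(l) for l in open("log.txt")]; 
    def f(P,rot=False):
        o=[]
        for q,p,r in D:
            a,R=fk(q,P); o.append(a-p)
            if rot:o.append((R.inv()*Ro.from_quat(r)).as_rotvec())
        return np.ravel(o)
    r=least_squares(f,[.2,0,.1,.4,0,.4,.2],loss="soft_l1",f_scale=.01)
    return r.x,f(r.x),f(r.x,True).reshape(-1,6)[:,3:]
def ik(p,R,P,q0):
    f=lambda q:np.r_[(fk(q,P)[0]-p)*10,(fk(q,P)[1].inv()*Ro.from_matrix(R)).as_rotvec()]
    r=least_squares(f,np.clip(q0,LO+.01,HI-.01),bounds=(LO,HI)); return r.x,np.abs(r.fun).max()
E
python3 - <<'E'
from kin import *
P,e,r=calib(); print(P.round(3),np.abs(e).max(),np.abs(r).max(0))
q0=ctrl.get_state()["qpos"]
f=np.array([.0565,.002,.036])
for sg in(1,-1):
  for d in(.155,.26): 
    print(sg,d,[x.round(2).tolist() if hasattr(x,'round') and np.ndim(x) else round(float(x),4) for x in ik(hol(f+d*U),Rzx(hdir(-U),hdir(sg*NN)),P,q0*[1,1,1,1,.3,1]-[0,0,0,0,0,0 if sg>0 else 3])])
E
```

```text
[0.24  0.    0.101 0.443 0.021 0.572 0.249] 1.1136285717472383e-06 [1.67744536e-06 4.88843326e-06 1.34032004e-06]
1 0.155 [[0.4, -0.02, 2.2, -0.84, 0.52, 2.84], 0.0914]
1 0.26 [[0.54, -0.24, 2.25, -0.79, 0.71, 2.84], 0.0507]
-1 0.155 [[0.44, 0.0, 2.21, -1.09, 0.55, -0.0], 0.0]
-1 0.26 [[0.57, -0.22, 2.26, -0.9, 0.73, -0.16], 0.0]
```

```bash
cat >> kin.py <<'E'
SF=np.array([.0565,.002,.036])
def sim(blocks,target=None,rod=None):
    "blocks: (n,row6) from the measured pose; prints end pose, joint margins, the rest to a target"
    s=log(); P=calib()[0]; p=s["eef_pos"].copy(); R=Ro.from_quat(s["tcp_rot"]); q=s["qpos"].copy(); m=9;sp=0
    for n,r in blocks:
        for _ in range(n):
            p=p+R.apply(np.array(r[:3])/100); R=R*Ro.from_rotvec(r[3:6]); q1,e=ik(p,R.as_matrix(),P,q)
            sp=max(sp,np.abs((q1-q)*8).max()); q=q1; m=min(m,(q-LO).min(),(HI-q).min())
            if e>1e-3: print("IK fail",e)
        print(n,"p",p.round(4),"q",q.round(2),"margin",round(m,2),"maxspd",round(sp,2))
    if target is not None:
        print("rest",(R.inv().apply(target[0]-p)*100).round(2),(R.inv()*Ro.from_matrix(target[1])).as_rotvec().round(3))
    return p,R
E
python3 - <<'E'
from kin import *
T=(hol(SF+.26*U),Rzx(hdir(-U),hdir(-NN)))
sim([(5,[0,0,0,0,.157,0]),(7,[-1.2,0,0,0,0,-.185]),(10,[0,0,0,0,0,-.185]),(5,[0,0,0,0,-.157,0])],T)
E
```

```text
5 p [0.6322 0.2076 0.2492] q [ 0.17  0.25  1.58 -0.    1.3   2.01] margin 0.83 maxspd 1.25
7 p [0.557  0.1856 0.2492] q [ 0.15  0.08  1.78 -0.    1.28  0.7 ] margin 0.7 maxspd 1.58
10 p [0.557  0.1856 0.2492] q [ 0.15  0.08  1.78 -0.    1.28 -1.15] margin 0.7 maxspd 1.58
5 p [0.557  0.1856 0.2492] q [ 0.31 -0.17  2.16 -0.76  0.6  -0.47] margin 0.32 maxspd 2.17
rest [10.18  4.17 -6.03] [-0.001 -0.001  0.001]
```

```bash
python3 - <<'E'
from kin import *
T=(hol(SF+.26*U),Rzx(hdir(-U),hdir(-NN)))
sim([(5,[0,0,0,0,.157,0]),(17,[0,0,0,0,0,-.185]),(5,[3.3,0,-1,0,-.157,0])],T)
E
```

```text
5 p [0.6322 0.2076 0.2492] q [ 0.17  0.25  1.58 -0.    1.3   2.01] margin 0.83 maxspd 1.25
17 p [0.6322 0.2076 0.2492] q [ 0.17  0.25  1.58 -0.    1.3  -1.14] margin 0.83 maxspd 1.48
5 p [0.47   0.252  0.2459] q [ 0.54 -0.24  2.22 -0.85  0.75 -0.24] margin 0.26 maxspd 2.45
rest [2.78 0.06 0.91] [-0.001 -0.001  0.001]
```

send_rows(
  series=[
    [[0,0,0,0,0.157,0,0],[0,0,0,0,0.157,0,0],[0,0,0,0,0.157,0,0],[0,0,0,0,0.157,0,0],[0,0,0,0,0.157,0,0],[0,0,0,0,0,-0.185,0],[0,0,0,0,0,-0.185,0],[0,0,0,0,0,-0.185,0],[0,0,0,0,0,-0.185,0],[0,0,0,0,0,-0.185,0]],
  ],
)

```text
time: 11.68
eef_pos: [0.6304, 0.2079, 0.2472]
tcp_rot: [0.946, 0.325, -0.002, 0.0]
contact_force: [0.1, -0.8, 1.0]
opening: 0.501
finger_force: 0.0
```

send_rows(
  series=[
    [[0,0,0,0,0,-0.185,0],[0,0,0,0,0,-0.185,0],[0,0,0,0,0,-0.185,0],[0,0,0,0,0,-0.185,0],[0,0,0,0,0,-0.185,0],[0,0,0,0,0,-0.185,0],[0,0,0,0,0,-0.185,0],[0,0,0,0,0,-0.185,0],[0,0,0,0,0,-0.185,0],[0,0,0,0,0,-0.185,0]],
  ],
)

```text
time: 12.92
eef_pos: [0.6304, 0.2079, 0.2472]
tcp_rot: [0.31, 0.951, -0.001, -0.002]
contact_force: [0.2, -0.1, -0.5]
opening: 0.499
finger_force: 0.0
```

```bash
python3 - <<'E'
from kin import *
T=(hol(SF+.26*U),Rzx(hdir(-U),hdir(-NN)))
sim([(2,[0,0,0,0,0,-.185]),(5,[3.5,0,-1,0,-.157,0])],T)
E
```

```text
2 p [0.6304 0.2079 0.2472] q [ 0.17  0.25  1.59 -0.    1.31 -1.14] margin 0.89 maxspd 1.48
5 p [0.4589 0.2534 0.2415] q [ 0.56 -0.25  2.24 -0.85  0.76 -0.24] margin 0.24 maxspd 2.5
rest [1.68 0.22 1.39] [ 0.003 -0.004  0.007]
```

send_rows(
  series=[
    [[0,0,0,0,0,-0.185,0],[0,0,0,0,0,-0.185,0],[2.5,0,-0.7,0,-0.112,0,0],[2.5,0,-0.7,0,-0.112,0,0],[2.5,0,-0.7,0,-0.112,0,0],[2.5,0,-0.7,0,-0.112,0,0],[2.5,0,-0.7,0,-0.112,0,0],[2.5,0,-0.7,0,-0.112,0,0],[2.5,0,-0.7,0,-0.112,0,0],[0,0,0,0,0,0,0]],
  ],
)

```text
time: 14.18
eef_pos: [0.4569, 0.2537, 0.2325]
tcp_rot: [0.119, 0.918, -0.053, 0.375]
contact_force: [-0.4, -0.3, -0.5]
opening: 0.498
finger_force: 0.0
```

```bash
python3 - <<'E'
from kin import *
T=(hol(SF+.26*U),Rzx(hdir(-U),hdir(-NN)))
go(*T)
E
```

```text
t 14.18 pos [0.4569 0.2537 0.2325] q [ 0.56 -0.24  2.25 -0.86  0.75 -0.22] F [-0.4 -0.3 -0.5] open 0.498 ff 0.0
shift cm [0.9  0.25 0.89] turn [-0.0024 -0.0077  0.0085]
```

send_rows(
  series=[
    [[0.45,0.12,0.4,-0.002,-0.008,0.008,0],[0.45,0.13,0.5,0,0,0,0],[0,0,2,0,0,0,0],[0,0,3,0,0,0,0],[0,0,3,0,0,0,0],[0,0,2,0,0,0,0],[0,0,0.5,0,0,0,0],[0,0,0,0,0,0,0]],
  ],
)

```text
time: 15.18
eef_pos: [0.5353, 0.2367, 0.1523]
tcp_rot: [0.126, 0.914, -0.049, 0.383]
contact_force: [0.3, 0.1, -1.2]
opening: 0.496
finger_force: 0.0
```

```bash
python3 - <<'E'
from kin import *
go(hol(SF+.155*U),Rzx(hdir(-U),hdir(-NN)))
E
```

```text
t 15.18 pos [0.5353 0.2367 0.1523] q [ 0.44  0.    2.2  -1.08  0.55 -0.01] F [ 0.3  0.1 -1.2] open 0.496 ff 0.0
shift cm [ 0.9  -0.19  0.05] turn [ 0.0007  0.0068 -0.0079]
```

send_rows(
  series=[
    [[0,0,0,0,0,0,0],[0,0,0,0,0,0,0]],
  ],
)

```text
time: 15.42
eef_pos: [0.5351, 0.2374, 0.1534]
tcp_rot: [0.126, 0.914, -0.049, 0.384]
contact_force: [-0.1, 0.1, -0.1]
opening: 0.496
finger_force: 0.0
```

```bash
python3 - <<'E'
from kin import *
go(hol(SF+.155*U),Rzx(hdir(-U),hdir(-NN)))
P=calib()[0]; s=ctrl.get_state(); print(np.abs(calib()[1]).max(), ik(s["eef_pos"],Ro.from_quat(s["tcp_rot"]).as_matrix(),P,s["qpos"]), s["qpos"],s["dq"].round(3))
E
```

```text
t 15.43 pos [0.5351 0.2374 0.1534] q [ 0.44  0.    2.2  -1.08  0.55 -0.01] F [-0.1  0.1 -0.1] open 0.496 ff 0.0
shift cm [ 0.95 -0.26  0.14] turn [ 0.0024  0.0084 -0.0079]
1.1855068490773668e-06 (array([ 4.42035621e-01,  8.53086034e-04,  2.20259427e+00, -1.08446147e+00,
        5.50098900e-01, -6.87141882e-03]), np.float64(2.490924133624617e-13)) [ 4.42035811e-01  8.53120513e-04  2.20259425e+00 -1.08446149e+00
  5.50099030e-01 -6.87126201e-03] [ 0.001  0.001  0.002 -0.    -0.001  0.001]
```

send_rows(
  series=[
    [[0.45,-0.13,0.1,0.002,0.008,-0.008,0],[0.5,-0.13,0.04,0,0,0,0],[0,0,0,0,0,0,0],[0,0,0,0,0,0,0]],
  ],
)

```text
time: 15.92
eef_pos: [0.5289, 0.2361, 0.1448]
tcp_rot: [0.123, 0.916, -0.051, 0.379]
contact_force: [-0.7, 0.1, -0.2]
opening: 0.502
finger_force: 0.0
```

```bash
python3 - <<'E'
from kin import *
go(hol(SF+.155*U),Rzx(hdir(-U),hdir(-NN)))
E
```

```text
t 15.93 pos [0.5289 0.2361 0.1448] q [ 0.44  0.    2.22 -1.09  0.55 -0.  ] F [-0.7  0.1 -0.2] open 0.502 ff 0.0
shift cm [-0.06  0.05 -0.06] turn [-0.0006 -0.0006  0.0004]
```

send_rows(
  series=[
    [[0,0,0,0,0,0,-0.6],[0,0,0,0,0,0,-1],[0,0,0,0,0,0,-1],[0,0,0,0,0,0,-1],[-0.5,0,0,0,0,0,-1],[-1.5,0,0,0,0,0,-1],[-3,0,0,0,0,0,-1],[-3,0,0,0,0,0,-1],[-2,0,0,0,0,0,-1],[0,0,0,0,0,0,-1]],
  ],
  force=70,
)

```text
time: 17.18
eef_pos: [0.5985, 0.217, 0.217]
tcp_rot: [0.124, 0.915, -0.051, 0.38]
contact_force: [0.5, -0.2, -0.7]
opening: 0.174
finger_force: 68.1
```

```bash
cat >> kin.py <<'E'
B=np.array([.57076,-.25267,.24827]); br=lambda q:pose2(B)(q)[0]
E
python3 - <<'E'
from kin import *
P=calib()[0]; s=ctrl.get_state()
cup=br([.05,0,0]); ret=br([-.065,0,0]); print("cup",cup,"ret",ret)
for yaw in np.arange(-3.1,3.1,.4):
    R=Rzx([0,0,-1],[np.cos(yaw),np.sin(yaw),0])
    o=[ik(np.r_[a[:2],z],R,P,np.array([-.5,.2,1.8,0,1.2,q6])) for a,z in((cup,.175),(ret,.2)) for q6 in(0,)]
    print(round(yaw,2),[(q.round(2).tolist(),round(float(e),3)) for q,e in o])
R=Rzx([0,0,-1],hdir([-1,0,0]))
sim([(7,[0,0,-1.5,0,.112,0])],([.56,.1,.30],R))
E
```

```text
cup [ 0.61922695 -0.24038363  0.        ] ret [ 0.50775297 -0.26864228  0.        ]
-3.1 [([-0.52, 0.31, 1.65, -0.0, 1.18, -2.14], 0.0), ([-0.66, 0.09, 1.86, 0.0, 1.19, -2.28], 0.0)]
-2.7 [([-0.52, 0.31, 1.65, -0.0, 1.18, -2.54], 0.0), ([-0.66, 0.09, 1.86, -0.0, 1.19, -2.68], 0.0)]
-2.3 [([-0.5, 0.31, 1.65, -0.05, 1.18, -2.84], 0.058), ([-0.61, 0.1, 1.85, -0.12, 1.18, -2.84], 0.134)]
-1.9 [([-0.54, 0.3, 1.66, 0.06, 1.17, 2.84], 0.065), ([-0.66, 0.09, 1.86, 0.0, 1.19, 2.81], 0.0)]
-1.5 [([-0.52, 0.31, 1.65, 0.0, 1.18, 2.55], 0.0), ([-0.66, 0.09, 1.86, -0.0, 1.19, 2.41], 0.0)]
-1.1 [([-0.52, 0.31, 1.65, 0.0, 1.18, 2.15], 0.0), ([-0.66, 0.09, 1.86, 0.0, 1.19, 2.01], 0.0)]
-0.7 [([-0.52, 0.31, 1.65, 0.0, 1.18, 1.75], 0.0), ([-0.66, 0.09, 1.86, 0.0, 1.19, 1.61], 0.0)]
-0.3 [([-0.52, 0.31, 1.65, 0.0, 1.18, 1.35], 0.0), ([-0.66, 0.09, 1.86, 0.0, 1.19, 1.21], 0.0)]
0.1 [([-0.52, 0.31, 1.65, 0.0, 1.18, 0.95], 0.0), ([-0.66, 0.09, 1.86, 0.0, 1.19, 0.81], 0.0)]
0.5 [([-0.52, 0.31, 1.65, 0.0, 1.18, 0.55], 0.0), ([-0.66, 0.09, 1.86, -0.0, 1.19, 0.41], 0.0)]
0.9 [([-0.52, 0.31, 1.65, -0.0, 1.18, 0.15], 0.0), ([-0.66, 0.09, 1.86, -0.0, 1.19, 0.01], 0.0)]
1.3 [([-0.52, 0.31, 1.65, -0.0, 1.18, -0.25], 0.0), ([-0.66, 0.09, 1.86, -0.0, 1.19, -0.39], 0.0)]
1.7 [([-0.52, 0.31, 1.65, 0.0, 1.18, -0.65], 0.0), ([-0.66, 0.09, 1.86, -0.0, 1.19, -0.79], 0.0)]
2.1 [([-0.52, 0.31, 1.65, -0.0, 1.18, -1.05], 0.0), ([-0.66, 0.09, 1.86, -0.0, 1.19, -1.19], 0.0)]
2.5 [([-0.52, 0.31, 1.65, 0.0, 1.18, -1.45], 0.0), ([-0.66, 0.09, 1.86, -0.0, 1.19, -1.59], 0.0)]
2.9 [([-0.52, 0.31, 1.65, 0.0, 1.18, -1.85], 0.0), ([-0.66, 0.09, 1.86, -0.0, 1.19, -1.99], 0.0)]
7 p [0.5555 0.2288 0.3092] q [ 0.22  0.07  1.68 -0.    1.39 -1.08] margin 0.41 maxspd 1.93
rest [ -3.85 -12.3    0.92] [ 0.001  0.003 -0.002]
```

send_rows(
  series=[
    [[0,0,-1.5,0,0.112,0,-1],[0,0,-1.5,0,0.112,0,-1],[0,0,-1.5,0,0.112,0,-1],[0,0,-1.5,0,0.112,0,-1],[0,0,-1.5,0,0.112,0,-1],[0,0,-1.5,0,0.112,0,-1],[0,0,-1.5,0,0.112,0,-1],[-0.5,-1.2,0,0,0,0,-1],[-1,-2.4,0,0,0,0,-1],[-1.5,-3.5,0,0,0,0,-1]],
  ],
)

```text
time: 18.42
eef_pos: [0.5633, 0.1521, 0.3055]
tcp_rot: [0.132, 0.991, -0.001, -0.0]
contact_force: [-0.2, -0.5, -0.4]
opening: 0.18
finger_force: 68.2
```

send_rows(
  series=[
    [[-1.8,-4.3,0,0,0,0,-1],[-2.0,-4.6,0,0,0,0,-1],[-2.1,-4.8,0,0,0,0,-1],[-2.1,-4.8,0,0,0,0,-1],[-2.1,-4.8,0,0,0,0,-1],[-2.0,-4.7,0,0,0,0,-1],[-1.8,-4.3,0,0,0,0,-1],[-1.6,-4.2,0,0,0,0,-1],[0,0,0,0,0,0,-1],[0,0,0,0,0,0,-1]],
  ],
)

```text
time: 19.68
eef_pos: [0.617, -0.2395, 0.3065]
tcp_rot: [0.133, 0.991, -0.0, -0.001]
contact_force: [0.3, 0.4, -0.7]
opening: 0.182
finger_force: 68.3
```

```bash
python3 - <<'E'
from kin import *
R=Rzx([0,0,-1],hdir([-1,0,0])); cup=br([.05,0,0])
go(np.r_[cup[:2],.25],R)
c=ctrl.read_camera("side"); t=ctrl.read_camera("top")
s=ctrl.get_state(); p=s["eef_pos"]; M=Ro.from_quat(s["tcp_rot"]).as_matrix()
print(p,proj(c,[p,p+.155*M[:,2]]).round(1).tolist(),proj(t,[p+.155*M[:,2]]).round(1).tolist())
a=crop(t["img"],350,120,100,150,4);b=crop(c["img"],245,110,100,150,4)
cv2.imwrite("pics/k1.png",np.hstack([a,b]))
E
```

```text
t 19.68 pos [ 0.617  -0.2395  0.3065] q [-0.52  0.21  1.53 -0.    1.4  -1.83] F [ 0.3  0.4 -0.7] open 0.182 ff 68.30762028694153
shift cm [-0.25 -0.02  5.65] turn [-0.0004 -0.0013 -0.0005]
[ 0.61755301 -0.23876843  0.30754066] [[283.9, 126.5], [287.1, 179.2]] [[401.3, 177.3]]
```

View pics/k1.png

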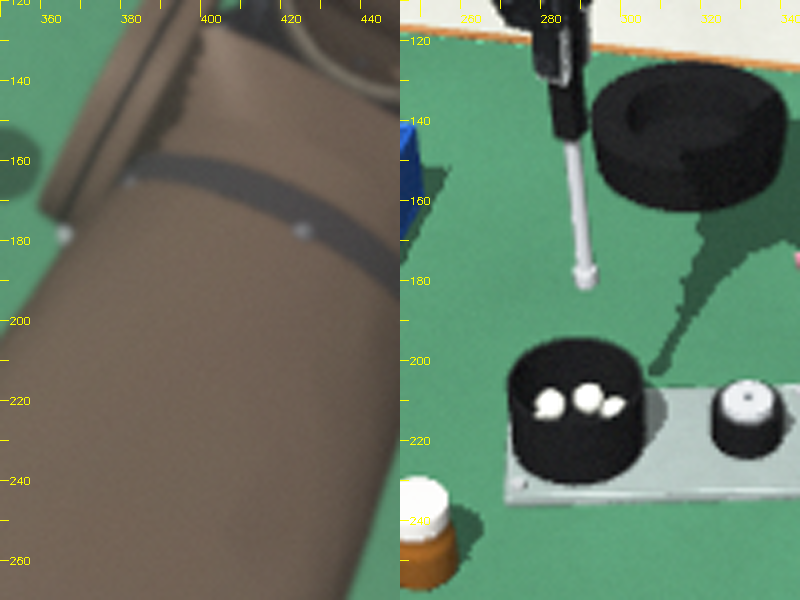

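The side view shows the rod hanging above the cup with its foot face at about (291,181), predicted (287,179). The shaft leans about 1.8° towards -x. The cup rim centre is at (289,207) with beads around it. I'll take out the lean and re-check numerically.

send_rows(
  series=[
    [[-0.2,0,0,0,-0.03,0,-1],[0,0,2,0,0,0,-1],[0,0,2,0,0,0,-1],[0,0,0,0,0,0,-1],[0,0,0,0,0,0,-1]],
  ],
)

```text
time: 20.4
eef_pos: [0.6211, -0.2411, 0.2677]
tcp_rot: [0.133, 0.991, -0.002, 0.015]
contact_force: [0.4, -1.6, 0.1]
opening: 0.179
finger_force: 68.3
```

```bash
cat >> kin.py <<'E'
def shaft(L=.1545):
    c=ctrl.read_camera("side"); s=ctrl.get_state(); p=s["eef_pos"]; M=Ro.from_quat(s["tcp_rot"]).as_matrix()
    foot=p+L*np.array([0,0,-1]); g=c["img"].min(2).astype(float)
    a,b=proj(c,[p-[0,0,.05],p-[0,0,.137]]); pts=[]
    for v in range(int(a[1])+4,int(b[1])+1):
        u0=int(round(a[0]+(b[0]-a[0])*(v-a[1])/(b[1]-a[1]))); w=np.clip(g[v,u0-9:u0+10]-130,0,None)
        if w.sum()>60: pts.append((v,(w*np.arange(u0-9,u0+10)).sum()/w.sum()))
    pts=np.array(pts); k=np.polyfit(pts[:,0],pts[:,1],1); vf=proj(c,foot)[0]
    print("shaft slope",k[0].round(3),"vertical would be",((b-a)[0]/(b-a)[1]).round(3),"u at foot",np.polyval(k,vf[1]).round(1),"pred foot",vf.round(1),len(pts))
    print("cup rim side",proj(c,br([.05,0,.065])).round(1))
E
python3 - <<'E'
from kin import *
shaft(); go(np.r_[br([.05,0,0])[:2],.174])
E
```

```text
shaft slope 0.078 vertical would be 0.062 u at foot 288.5 pred foot [286.6 190.2] 24
cup rim side [[288.2 205. ]]
t 20.45 pos [ 0.6213 -0.2412  0.2685] q [-0.53  0.23  1.58  0.01  1.3  -1.83] F [-0.6  0.1 -1.3] open 0.179 ff 68.30714106559753
shift cm [0.52 0.03 9.44] turn [0. 0. 0.]
```

send_rows(
  series=[
    [[0.09,0,3,0,0,0,-1],[0.09,0,3,0,0,0,-1],[0.05,0,1.5,0,0,0,-1],[0.03,0,1,0,0,0,-1],[0.01,0,0.4,0,0,0,-1],[0,0,0,0,0,0,-1]],
  ],
)

```text
time: 21.2
eef_pos: [0.6215, -0.2413, 0.1799]
tcp_rot: [0.133, 0.991, -0.003, 0.016]
contact_force: [0.3, 0.2, 0.1]
opening: 0.175
finger_force: 68.3
```

```bash
python3 - <<'E'
from kin import *
go([.6213,-.2404,.174])
r=24
# rows for a circle: start from centre, tool frame basis
R=Ro.from_quat(ctrl.get_state()["tcp_rot"])
N=20;a=np.arange(N+1)*2*np.pi/N
w=np.c_[r*np.cos(a),r*np.sin(a),0*a]/10   # cm, world, start at +x
print("to start",R.inv().apply(w[0]).round(2)); print(R.inv().apply(np.diff(w,axis=0)).round(2).tolist())
E
```

```text
t 21.2 pos [ 0.6215 -0.2413  0.1799] q [-0.53  0.29  1.66  0.01  1.15 -1.83] F [0.3 0.2 0.1] open 0.175 ff 68.30583572387695
shift cm [0.06 0.08 0.59] turn [0. 0. 0.]
to start [-2.31  0.63  0.07]
[[0.31, 0.68, -0.01], [0.5, 0.56, -0.02], [0.65, 0.37, -0.02], [0.73, 0.15, -0.02], [0.75, -0.08, -0.02], [0.68, -0.31, -0.02], [0.56, -0.51, -0.02], [0.37, -0.65, -0.01], [0.15, -0.74, -0.0], [-0.08, -0.75, 0.0], [-0.31, -0.68, 0.01], [-0.5, -0.56, 0.02], [-0.65, -0.37, 0.02], [-0.73, -0.15, 0.02], [-0.75, 0.08, 0.02], [-0.68, 0.31, 0.02], [-0.56, 0.51, 0.02], [-0.37, 0.65, 0.01], [-0.15, 0.74, 0.0], [0.08, 0.75, -0.0]]
```

```bash
python3 - <<'E'
from kin import *
R=Ro.from_quat(ctrl.get_state()["tcp_rot"])
k=np.arange(15); a=k*2*np.pi/20-14*2*np.pi/20; r=2.4*k/14
w=np.c_[r*np.cos(a),r*np.sin(a),0*a]
print(R.inv().apply(np.diff(w,axis=0)).round(2).tolist())
E
```

```text
[[0.13, 0.11, -0.0], [0.19, 0.01, -0.01], [0.19, -0.1, -0.01], [0.15, -0.21, -0.0], [0.06, -0.29, -0.0], [-0.07, -0.33, 0.0], [-0.22, -0.32, 0.01], [-0.36, -0.25, 0.01], [-0.47, -0.12, 0.02], [-0.53, 0.06, 0.02], [-0.53, 0.25, 0.02], [-0.45, 0.45, 0.01], [-0.3, 0.62, 0.01], [-0.09, 0.74, 0.0]]
```

send_rows(
  series=[
    [[0.06,0.08,0.5,0,0,0,-1],[0,0,0,0,0,0,-1],[0.13,0.11,0,0,0,0,-1],[0.19,0.01,-0.01,0,0,0,-1],[0.19,-0.1,-0.01,0,0,0,-1],[0.15,-0.21,0,0,0,0,-1],[0.06,-0.29,0,0,0,0,-1],[-0.07,-0.33,0,0,0,0,-1],[-0.22,-0.32,0.01,0,0,0,-1],[-0.36,-0.25,0.01,0,0,0,-1]],
  ],
)

```text
time: 22.45
eef_pos: [0.6167, -0.2537, 0.1741]
tcp_rot: [0.133, 0.991, -0.002, 0.015]
contact_force: [-0.0, 0.2, -0.2]
opening: 0.176
finger_force: 68.3
```

send_rows(
  series=[
    [[-0.47,-0.12,0.02,0,0,0,-1],[-0.53,0.06,0.02,0,0,0,-1],[-0.53,0.25,0.02,0,0,0,-1],[-0.45,0.45,0.01,0,0,0,-1],[-0.3,0.62,0.01,0,0,0,-1],[-0.09,0.74,0,0,0,0,-1]],
  ],
)

```text
time: 23.2
eef_pos: [0.6437, -0.2404, 0.1734]
tcp_rot: [0.132, 0.991, -0.004, 0.013]
contact_force: [-4.5, -2.9, 0.6]
opening: 0.173
finger_force: 68.4
```

```bash
python3 - <<'E'
from kin import *
go([.6215-.0+.024,-.2413+.0009,.174]); shaft()
E
```

```text
t 23.2 pos [ 0.6437 -0.2404  0.1734] q [-0.51  0.35  1.61  0.    1.16 -1.81] F [-4.5 -2.9  0.6] open 0.173 ff 68.35561394691467
shift cm [-0.18  0.05 -0.05] turn [0. 0. 0.]
shaft slope 0.034 vertical would be 0.076 u at foot 281.5 pred foot [280.1 216.9] 23
cup rim side [[288.2 205. ]]
```

send_rows(
  series=[
    [[0.29,0.63,-0.01,0,0,0,-1],[0.46,0.52,-0.02,0,0,0,-1],[0.6,0.34,-0.02,0,0,0,-1],[0.67,0.14,-0.02,0,0,0,-1],[0.69,-0.07,-0.02,0,0,0,-1],[0.63,-0.29,-0.02,0,0,0,-1],[0.52,-0.47,-0.02,0,0,0,-1],[0.34,-0.6,-0.01,0,0,0,-1],[0.14,-0.68,0,0,0,0,-1],[-0.07,-0.69,0,0,0,0,-1]],
  ],
  force=110,
)

```text
time: 24.5
eef_pos: [0.6045, -0.2409, 0.1772]
tcp_rot: [0.134, 0.991, -0.003, 0.022]
contact_force: [5.9, -0.5, 1.3]
opening: 0.17
finger_force: 108.0
```

```bash
python3 - <<'E'
from kin import *
go([.6215-.022,-.2404,.174]); shaft(); print(ctrl.get_state()["wrist_torque"])
E
```

```text
t 24.5 pos [ 0.6045 -0.2409  0.1772] q [-0.54  0.26  1.71  0.01  1.13 -1.85] F [ 5.9 -0.5  1.3] open 0.17 ff 108.03199410438538
shift cm [ 0.51 -0.08  0.29] turn [0. 0. 0.]
shaft slope 0.009 vertical would be 0.051 u at foot 293.5 pred foot [294.4 217.2] 23
cup rim side [[288.2 205. ]]
[-0.2989489  -1.76928982 -0.0116787 ]
```

```bash
cat >> kin.py <<'E'
def arc(a0,n,r0,r1,N=20,tilt=.03):
    R=Ro.from_matrix(Rzx([0,0,-1],hdir([-1,0,0])))*Ro.from_rotvec([0,-tilt,0])
    k=np.arange(n+1); a=a0+k*2*np.pi/N; r=r0+(r1-r0)*k/n
    print(R.inv().apply(np.diff(np.c_[r*np.cos(a),r*np.sin(a),0*a],axis=0)*100).round(2).tolist())
E
sed -i 's/p-\[0,0,.137\]/p-[0,0,.09]/' kin.py
python3 - <<'E'
from kin import *
shaft(); arc(np.pi,10,.022,.027)
E
```

```text
shaft slope 0.039 vertical would be 0.051 u at foot 294.5 pred foot [294.3 217.3] 9
cup rim side [[288.2 205. ]]
[[-0.24, -0.65, 0.01], [-0.44, -0.56, 0.01], [-0.61, -0.4, 0.02], [-0.72, -0.2, 0.02], [-0.76, 0.03, 0.02], [-0.73, 0.27, 0.02], [-0.62, 0.49, 0.02], [-0.44, 0.68, 0.01], [-0.22, 0.79, 0.01], [0.04, 0.84, -0.0]]
```

send_rows(
  series=[
    [[-0.24,-0.65,0.01,0,0,0,-1],[-0.44,-0.56,0.01,0,0,0,-1],[-0.61,-0.4,0.02,0,0,0,-1],[-0.72,-0.2,0.02,0,0,0,-1],[-0.76,0.03,0.02,0,0,0,-1]],
  ],
)

```text
time: 25.22
eef_pos: [0.6213, -0.2612, 0.1732]
tcp_rot: [0.133, 0.991, 0.002, 0.012]
contact_force: [-3.0, 6.4, 2.3]
opening: 0.17
finger_force: 108.4
```

send_rows(
  series=[
    [[-0.73,0.27,0.02,0,0,0,-1],[-0.62,0.49,0.02,0,0,0,-1],[-0.44,0.68,0.01,0,0,0,-1],[-0.22,0.79,0.01,0,0,0,-1],[0.04,0.84,0,0,0,0,-1]],
  ],
)

```text
time: 25.85
eef_pos: [0.6481, -0.2401, 0.173]
tcp_rot: [0.133, 0.991, -0.003, 0.013]
contact_force: [-6.8, -2.9, -1.2]
opening: 0.174
finger_force: 108.0
```

```bash
python3 - <<'E'
from kin import *
go([.6215+.027,-.2404,.174]); shaft(); arc(0,10,.027,.027)
c=ctrl.read_camera("side")["img"]; m=(c[190:225,262:312].min(2)>150).astype(np.uint8)
n,_,st,ce=cv2.connectedComponentsWithStats(m); print([(st[i,4],(ce[i]+[262,190]).round(0).tolist()) for i in range(1,n) if st[i,4]>6])
E
```

```text
t 25.85 pos [ 0.6481 -0.2401  0.173 ] q [-0.5   0.36  1.6   0.    1.16 -1.81] F [-6.8 -2.9 -1.2] open 0.174 ff 108.03261637687683
shift cm [-0.05 -0.02 -0.1 ] turn [0. 0. 0.]
shaft slope 0.138 vertical would be 0.079 u at foot 282.8 pred foot [278.6 216.7] 9
cup rim side [[288.2 205. ]]
[[0.35, 0.77, -0.01], [0.57, 0.63, -0.02], [0.73, 0.42, -0.02], [0.83, 0.17, -0.02], [0.84, -0.09, -0.03], [0.77, -0.35, -0.02], [0.62, -0.57, -0.02], [0.42, -0.73, -0.01], [0.17, -0.83, -0.01], [-0.09, -0.84, 0.0]]
[(np.int32(93), [281.0, 204.0]), (np.int32(33), [288.0, 208.0]), (np.int32(39), [297.0, 210.0]), (np.int32(38), [309.0, 221.0]), (np.int32(7), [272.0, 222.0])]
```

send_rows(
  series=[
    [[0.35,0.77,-0.01,0,0,0,-1],[0.57,0.63,-0.02,0,0,0,-1],[0.73,0.42,-0.02,0,0,0,-1],[0.83,0.17,-0.02,0,0,0,-1],[0.84,-0.09,-0.03,0,0,0,-1],[0.77,-0.35,-0.02,0,0,0,-1],[0.62,-0.57,-0.02,0,0,0,-1],[0.42,-0.73,-0.01,0,0,0,-1],[0.17,-0.83,-0.01,0,0,0,-1],[-0.09,-0.84,0,0,0,0,-1]],
  ],
)

```text
time: 27.2
eef_pos: [0.5998, -0.2403, 0.1773]
tcp_rot: [0.134, 0.991, -0.001, 0.022]
contact_force: [7.6, 3.8, 2.3]
opening: 0.173
finger_force: 108.8
```

send_rows(
  series=[
    [[-0.35,-0.77,0.01,0,0,0,-1],[-0.57,-0.63,0.02,0,0,0,-1],[-0.73,-0.42,0.02,0,0,0,-1],[-0.83,-0.17,0.02,0,0,0,-1],[-0.84,0.09,0.03,0,0,0,-1],[-0.77,0.35,0.02,0,0,0,-1],[-0.62,0.57,0.02,0,0,0,-1],[-0.42,0.73,0.01,0,0,0,-1],[-0.17,0.83,0.01,0,0,0,-1],[0.09,0.84,0,0,0,0,-1]],
  ],
)

```text
time: 28.45
eef_pos: [0.6468, -0.2401, 0.1724]
tcp_rot: [0.132, 0.991, -0.003, 0.011]
contact_force: [-7.2, -0.7, 0.3]
opening: 0.175
finger_force: 108.8
```

```bash
python3 - <<'E'
from kin import *
go([.6215+.027,-.2404,.174]); shaft()
E
```

```text
t 28.45 pos [ 0.6468 -0.2401  0.1724] q [-0.5   0.36  1.6   0.    1.16 -1.81] F [-7.2 -0.7  0.3] open 0.175 ff 108.80868315696716
shift cm [-0.17  0.02 -0.16] turn [0. 0. 0.]
shaft slope 0.156 vertical would be 0.078 u at foot 283.7 pred foot [279.1 217.2] 9
cup rim side [[288.2 205. ]]
```

send_rows(
  series=[
    [[0.35,0.75,-0.01,0,0,0,-1],[0.57,0.61,-0.02,0,0,0,-1],[0.71,0.4,-0.02,0,0,0,-1],[0.8,0.15,-0.02,0,0,0,-1],[0.81,-0.09,-0.03,0,0,0,-1],[0.74,-0.34,-0.02,0,0,0,-1],[0.59,-0.55,-0.02,0,0,0,-1],[0.4,-0.7,-0.01,0,0,0,-1],[0.16,-0.79,-0.01,0,0,0,-1],[-0.09,-0.8,0,0,0,0,-1]],
  ],
)

```text
time: 29.75
eef_pos: [0.5992, -0.2409, 0.1758]
tcp_rot: [0.133, 0.991, -0.003, 0.019]
contact_force: [1.5, 2.1, 1.8]
opening: 0.171
finger_force: 109.0
```

send_rows(
  series=[
    [[-0.33,-0.73,0.01,0,0,0,-1],[-0.54,-0.6,0.02,0,0,0,-1],[-0.69,-0.4,0.02,0,0,0,-1],[-0.79,-0.16,0.02,0,0,0,-1],[-0.8,0.09,0.03,0,0,0,-1],[-0.73,0.33,0.02,0,0,0,-1],[-0.59,0.54,0.02,0,0,0,-1],[-0.4,0.7,0.01,0,0,0,-1],[-0.16,0.79,0.01,0,0,0,-1],[0.09,0.8,0,0,0,0,-1]],
  ],
)

```text
time: 31.0
eef_pos: [0.6442, -0.2411, 0.171]
tcp_rot: [0.132, 0.991, -0.004, 0.008]
contact_force: [-6.1, -1.9, 0.1]
opening: 0.172
finger_force: 108.9
```

```bash
python3 - <<'E'
from kin import *
go([.6215,-.2404,.19]); shaft()
c=ctrl.read_camera("side")["img"]; m=(c[190:225,262:312].min(2)>150).astype(np.uint8)
n,_,st,ce=cv2.connectedComponentsWithStats(m); print([(st[i,4],(ce[i]+[262,190]).round(0).tolist()) for i in range(1,n) if st[i,4]>6])
E
```

```text
t 31.0 pos [ 0.6442 -0.2411  0.171 ] q [-0.5   0.35  1.6  -0.    1.16 -1.81] F [-6.1 -1.9  0.1] open 0.172 ff 108.8853371143341
shift cm [ 2.18 -0.54 -1.93] turn [0. 0. 0.]
shaft slope 0.134 vertical would be 0.076 u at foot 284.0 pred foot [280.1 217.4] 9
cup rim side [[288.2 205. ]]
[(np.int32(97), [282.0, 203.0]), (np.int32(37), [292.0, 208.0]), (np.int32(10), [299.0, 211.0]), (np.int32(38), [309.0, 221.0]), (np.int32(7), [272.0, 222.0])]
```

Three rounds are done. Moving back to the middle and lifting out slowly.

send_rows(
  series=[
    [[0.8,-0.2,0,0,0,0,-1],[0.8,-0.2,0,0,0,0,-1],[0.6,-0.14,0,0,0,0,-1],[0,0,-1,0,0,0,-1],[0,0,-2,0,0,0,-1],[0,0,-3,0,0,0,-1],[0,0,-3,0,0,0,-1],[0,0,-2,0,0,0,-1],[0,0,0,0,0,0,-1],[0,0,0,0,0,0,-1]],
  ],
)

```text
time: 32.35
eef_pos: [0.6223, -0.2383, 0.2822]
tcp_rot: [0.133, 0.991, -0.002, 0.014]
contact_force: [-0.1, -0.2, 0.2]
opening: 0.17
finger_force: 109.1
```

```bash
sed -i 's/p-\[0,0,.09\]/p-[0,0,.137]/' kin.py; python3 - <<'E'
from kin import *
shaft(); go(np.r_[br([-.065,0,0])[:2],.285],Ro.from_quat(ctrl.get_state()["tcp_rot"]).as_matrix())
c=ctrl.read_camera("side")["img"]; t=ctrl.read_camera("top")
m=(c[150:260,220:340].min(2)>150).astype(np.uint8)
n,_,st,ce=cv2.connectedComponentsWithStats(m); print([(st[i,4],(ce[i]+[220,150]).round(0).tolist()) for i in range(1,n) if st[i,4]>6])
cv2.imwrite("pics/spare.png",crop(c,230,130,130,110,6))
E
```

```text
shaft slope 0.08 vertical would be 0.063 u at foot 287.8 pred foot [285.8 187. ] 25
cup rim side [[288.2 205. ]]
t 32.4 pos [ 0.6221 -0.2382  0.2815] q [-0.52  0.22  1.57  0.01  1.33 -1.83] F [ 0.7  1.1 -0.8] open 0.166 ff 109.06112909317017
shift cm [10.21 -5.95 -0.64] turn [0. 0. 0.]
[(np.int32(64), [224.0, 153.0]), (np.int32(124), [287.0, 172.0]), (np.int32(38), [292.0, 208.0]), (np.int32(102), [331.0, 210.0]), (np.int32(41), [282.0, 210.0]), (np.int32(794), [311.0, 226.0]), (np.int32(10), [299.0, 211.0]), (np.int32(222), [248.0, 237.0])]
```

send_rows(
  series=[
    [[1.5,-0.9,0,0,0,0,-1],[3,-1.8,0,0,0,0,-1],[3.5,-2,0.8,0,0,0,-1],[2,-1.16,1,0,0,0,-1],[0,0,1,0,0,0,-1],[0,0,0,0,0,0,-1],[0,0,0,0,0,0,-1]],
  ],
)

```text
time: 33.38
eef_pos: [0.5123, -0.2689, 0.2526]
tcp_rot: [0.133, 0.991, -0.002, 0.016]
contact_force: [0.5, 0.3, -0.4]
opening: 0.171
finger_force: 109.1
```

```bash
python3 - <<'E'
from kin import *
shaft(); c=ctrl.read_camera("side"); print("ret pred side",proj(c,br([-.065,0,.0455])).round(1),"obs 332,209")
go([.511,-.2686,.2025])
img=c["img"]; m=(img[195:225,318:348].min(2)>140).astype(np.uint8)
n,_,st,ce=cv2.connectedComponentsWithStats(m); print([(st[i],(ce[i]+[318,195]).round(1).tolist()) for i in range(1,n) if st[i,4]>6])
E
```

```text
shaft slope 0.003 vertical would be -0.01 u at foot 331.9 pred foot [329.8 193.4] 25
cup rim side [[288.2 205. ]]
ret pred side [[331.4 209. ]] obs 332,209
t 33.48 pos [ 0.5124 -0.2689  0.2529] q [-0.66  0.04  1.81  0.01  1.26 -1.97] F [ 0.2  0.8 -0.9] open 0.17 ff 109.05544638633728
shift cm [ 0.3  -0.    5.03] turn [0. 0. 0.]
[(array([  8,  10,  12,  11, 107], dtype=int32), [331.5, 209.7]), (array([ 18,  11,  12,  19, 127], dtype=int32), [343.9, 215.8]), (array([ 0, 12, 10, 18, 94], dtype=int32), [320.4, 216.4])]
```

send_rows(
  series=[
    [[0.04,0,1.5,0,0,0,-1],[0.06,0,2,0,0,0,-1],[0.03,0,1,0,0,0,-1],[0.01,0,0.4,0,0,0,-1],[0,0,0,0,0,0,-1]],
  ],
)

```text
time: 34.1
eef_pos: [0.5117, -0.269, 0.203]
tcp_rot: [0.133, 0.991, -0.002, 0.015]
contact_force: [-0.1, -0.2, -0.5]
opening: 0.175
finger_force: 109.1
```

send_rows(
  series=[
    [[0,0,0.15,0,0,0,-1],[0,0,0.15,0,0,0,-1],[0,0,0.15,0,0,0,-1],[0,0,0,0,0,0,-1]],
  ],
)

```text
time: 34.6
eef_pos: [0.5121, -0.2692, 0.1992]
tcp_rot: [0.133, 0.991, -0.003, 0.016]
contact_force: [-0.6, -0.1, 1.1]
opening: 0.172
finger_force: 109.4
```

send_rows(
  series=[
    [[0,0,0.15,0,0,0,-1],[0,0,0.15,0,0,0,-1],[0,0,0,0,0,0,-1]],
  ],
)

```text
time: 34.98
eef_pos: [0.5125, -0.2694, 0.1979]
tcp_rot: [0.133, 0.991, -0.003, 0.016]
contact_force: [-1.3, 0.3, 6.7]
opening: 0.167
finger_force: 110.1
```

send_rows(
  series=[
    [[0,0,0.15,0,0,0,-1],[0,0,0.15,0,0,0,-1],[0,0,0.15,0,0,0,-1],[0,0,0,0,0,0,-1]],
  ],
)

```text
time: 35.48
eef_pos: [0.5126, -0.2695, 0.1937]
tcp_rot: [0.133, 0.991, -0.003, 0.016]
contact_force: [-2.3, 1.3, 7.3]
opening: 0.168
finger_force: 110.3
```

send_rows(
  series=[
    [[0,0,0.15,0,0,0,-1],[0,0,0.15,0,0,0,-1],[0,0,0,0,0,0,-1]],
  ],
)

```text
time: 35.85
eef_pos: [0.5133, -0.2699, 0.1936]
tcp_rot: [0.133, 0.991, -0.003, 0.017]
contact_force: [-3.6, 2.8, 16.0]
opening: 0.174
finger_force: 111.5
```

send_rows(
  series=[
    [[0,0,0.15,0,0,0,-1],[0,0,0.1,0,0,0,-1],[0,0,0,0,0,0,-1]],
  ],
)

```text
time: 36.22
eef_pos: [0.5143, -0.2707, 0.1934]
tcp_rot: [0.133, 0.991, -0.004, 0.018]
contact_force: [-4.2, 2.1, 21.7]
opening: 0.17
finger_force: 112.2
```

The retainer stopped dead at the 5.5 mm travel mark while the force climbed from 7 to 22 N, so it is home. Lifting off.

send_rows(
  series=[
    [[0,0,-0.6,0,0,0,-1],[0,0,-1.5,0,0,0,-1],[0,0,-3,0,0,0,-1],[0,0,-3.5,0,0,0,-1],[0,0,-3,0,0,0,-1],[0,0,0,0,0,0,-1],[0,0,0,0,0,0,-1]],
  ],
)

```text
time: 37.1
eef_pos: [0.5083, -0.2678, 0.3]
tcp_rot: [0.133, 0.991, -0.002, 0.014]
contact_force: [-0.1, -0.6, -1.5]
opening: 0.174
finger_force: 109.0
```

```bash
python3 - <<'E'
from kin import *
shaft()
T=(hol(SF+.1545*U+.09*NN),(Ro.from_matrix(Rzx(hdir(-U),hdir(-NN)))*Ro.from_rotvec([0,-.02,0])).as_matrix())
go([.5555,.2288,.305]); 
sim([(3,[.2,2.6,-.3,0,0,0]),(9,[.32,4.8,0,0,0,0])],([.5555,.2288,.305],T[1]))
sim([(3,[.2,2.6,-.3,0,0,0]),(9,[.32,4.8,0,0,0,0]),(7,[0,0,1.4,0,-.11,0])],T)
E
```

```text
shaft slope 0.005 vertical would be -0.013 u at foot 334.0 pred foot [331.5 179.8] 26
cup rim side [[288.2 205. ]]
t 37.15 pos [ 0.5081 -0.2676  0.2994] q [-0.67  0.    1.77  0.01  1.34 -1.97] F [-0.7  0.5  0.1] open 0.174 ff 109.01479840278625
shift cm [ 8.5  49.14 -0.75] turn [0. 0. 0.]
3 p [ 0.5227 -0.1908  0.3083] q [-0.54 -0.04  1.8   0.01  1.36 -1.84] margin 0.68 maxspd 0.36
9 p [0.6088 0.2336 0.3079] q [ 0.22  0.18  1.57 -0.01  1.37 -1.09] margin 0.67 maxspd 0.72
rest [ 5.02 -1.86  0.15] [ 0.001 -0.778 -0.001]
3 p [ 0.5227 -0.1908  0.3083] q [-0.54 -0.04  1.8   0.01  1.36 -1.84] margin 0.68 maxspd 0.36
9 p [0.6088 0.2336 0.3079] q [ 0.22  0.18  1.57 -0.01  1.37 -1.09] margin 0.67 maxspd 0.72
7 p [0.6411 0.2248 0.2183] q [ 0.34  0.09  1.98 -0.88  0.56 -0.32] margin 0.32 maxspd 1.94
rest [ 3.96 -1.83 -2.72] [ 0.    -0.008 -0.001]
```

send_rows(
  series=[
    [[0.3,1.5,-0.3,0,0,0,-1],[0.5,3,-0.4,0,0,0,-1],[0.8,4.5,0,0,0,0,-1],[0.9,5.2,0,0,0,0,-1],[0.9,5.4,0,0,0,0,-1],[0.9,5.4,0,0,0,0,-1],[0.9,5.4,0,0,0,0,-1],[0.9,5.4,0,0,0,0,-1],[0.9,5.2,0,0,0,0,-1],[0.8,4.2,0,0,0,0,-1]],
  ],
)

```text
time: 38.4
eef_pos: [0.5514, 0.1913, 0.3052]
tcp_rot: [0.132, 0.991, -0.002, 0.014]
contact_force: [0.4, -0.4, -0.6]
opening: 0.172
finger_force: 109.1
```

send_rows(
  series=[
    [[0.5,2.6,0,0,0,0,-1],[0.2,1.3,0,0,0,0,-1],[0,0,0,0,0,0,-1]],
  ],
)

```text
time: 38.78
eef_pos: [0.5556, 0.2285, 0.3052]
tcp_rot: [0.132, 0.991, -0.003, 0.015]
contact_force: [-0.1, -0.9, -1.5]
opening: 0.176
finger_force: 109.1
```

```bash
python3 - <<'E'
from kin import *
T=(hol(SF+.1545*U+.09*NN),(Ro.from_matrix(Rzx(hdir(-U),hdir(-NN)))*Ro.from_rotvec([0,-.02,0])).as_matrix())
go(T[0])
sim([(7,[0,0,1.4,0,-.111,0])],T)
E
```

```text
t 38.77 pos [0.5556 0.2285 0.3052] q [ 0.23  0.06  1.7  -0.02  1.36 -1.07] F [-0.1 -0.9 -1.5] open 0.176 ff 109.06929016113281
shift cm [-3.34  0.08  9.74] turn [0. 0. 0.]
7 p [0.5883 0.2195 0.2159] q [ 0.37 -0.02  2.09 -0.92  0.57 -0.26] margin 0.33 maxspd 2.0
rest [0.34 0.08 0.65] [-0.     0.001  0.002]
```

send_rows(
  series=[
    [[0,0,1.4,0,-0.111,0,-1],[0,0,1.4,0,-0.111,0,-1],[0,0,1.4,0,-0.111,0,-1],[0,0,1.4,0,-0.111,0,-1],[0,0,1.4,0,-0.111,0,-1],[0,0,1.4,0,-0.111,0,-1],[0,0,1.4,0,-0.111,0,-1],[0,0,0,0,0,0,-1],[0,0,0,0,0,0,-1],[0,0,0,0,0,0,-1]],
  ],
)

```text
time: 40.02
eef_pos: [0.59, 0.2187, 0.2186]
tcp_rot: [0.123, 0.911, -0.052, 0.39]
contact_force: [0.2, -0.7, 0.4]
opening: 0.167
finger_force: 109.0
```

```bash
python3 - <<'E'
from kin import *
RR=(Ro.from_matrix(Rzx(hdir(-U),hdir(-NN)))*Ro.from_rotvec([0,-.02,0])).as_matrix()
go(hol(SF+.1625*U+.012*NN),RR)
c=ctrl.read_camera("side");s=ctrl.get_state();p=s["eef_pos"]
print("pred foot if straight down the slope, top",proj(c,[p-.1545*hdir(U),p-.045*hdir(U)]).round(1).tolist())
img=c["img"]; m=(img[300:370,195:262].min(2)>190).astype(np.uint8)
f,sh=proj(c,[p-.15*hdir(U),p-.06*hdir(U)])
for k in np.linspace(0,1,6):
    u,v=f+(sh-f)*k; col=img[int(v)-12:int(v)+13,int(round(u))].min(1).astype(int); print(round(u,1),round(v,1),col.tolist())
E
```

```text
t 40.02 pos [0.59   0.2187 0.2186] q [ 0.36 -0.02  2.09 -0.92  0.57 -0.27] F [ 0.2 -0.7  0.4] open 0.167 ff 109.02042031288147
shift cm [ 8.45  0.09 -0.28] turn [-0.0001  0.0042 -0.0017]
pred foot if straight down the slope, top [[200.5, 318.2], [226.9, 308.2]]
201.5 317.8 [88, 88, 85, 86, 87, 88, 87, 86, 88, 86, 88, 92, 133, 191, 218, 221, 217, 191, 134, 86, 86, 85, 88, 87, 88]
205.8 316.2 [86, 89, 90, 89, 88, 87, 86, 86, 86, 87, 86, 117, 180, 205, 225, 224, 209, 194, 200, 157, 89, 86, 87, 88, 85]
210.1 314.6 [87, 85, 87, 85, 88, 88, 87, 89, 87, 85, 88, 86, 106, 170, 223, 226, 215, 179, 124, 87, 86, 87, 86, 87, 87]
214.4 313.0 [87, 87, 90, 86, 87, 89, 87, 86, 87, 87, 86, 87, 95, 145, 222, 226, 220, 194, 141, 89, 88, 89, 87, 88, 88]
218.7 311.3 [85, 85, 86, 88, 108, 96, 98, 103, 95, 89, 74, 106, 202, 222, 225, 217, 189, 133, 78, 84, 90, 87, 88, 88, 88]
223.0 309.7 [89, 89, 87, 86, 89, 101, 91, 89, 94, 93, 94, 102, 138, 221, 227, 222, 199, 162, 103, 83, 78, 87, 89, 89, 87]
```

The shaft runs parallel to the seat axis, with a uniform 2 px camera bias. Lowering it into the trough, square to the axis.

send_rows(
  series=[
    [[1,0.09,-0.28,0,0.004,-0.002,-1],[2,0,0,0,0,0,-1],[2.5,0,0,0,0,0,-1],[1.7,0,0,0,0,0,-1],[1.2,0,0,0,0,0,-1],[0,0,0,0,0,0,-1],[0,0,0,0,0,0,-1]],
  ],
)

```text
time: 40.95
eef_pos: [0.5313, 0.2357, 0.1586]
tcp_rot: [0.121, 0.912, -0.052, 0.388]
contact_force: [0.6, -0.2, -1.1]
opening: 0.168
finger_force: 109.0
```

```bash
python3 - <<'E'
from kin import *
RR=(Ro.from_matrix(Rzx(hdir(-U),hdir(-NN)))*Ro.from_rotvec([0,-.02,0])).as_matrix()
go(hol(SF+.1605*U+.001*NN),RR)
E
```

```text
t 40.95 pos [0.5313 0.2357 0.1586] q [ 0.45 -0.02  2.21 -1.09  0.56 -0.01] F [ 0.6 -0.2 -1.1] open 0.168 ff 109.01280999183655
shift cm [0.99 0.02 0.18] turn [-0.0001 -0.0009  0.0019]
```

send_rows(
  series=[
    [[0.3,0,0.05,0,0,0,-1],[0.3,0,0.05,0,0,0,-1],[0.2,0,0.05,0,0,0,-1],[0,0,0,0,0,0,-1]],
  ],
)

```text
time: 41.45
eef_pos: [0.5278, 0.2368, 0.1528]
tcp_rot: [0.121, 0.912, -0.053, 0.389]
contact_force: [1.8, -1.2, 3.5]
opening: 0.17
finger_force: 109.2
```

send_rows(
  series=[
    [[0.1,0,0,0,0,0,-1],[0.1,0,0,0,0,0,-1],[0.1,0,0,0,0,0,-1],[0,0,0,0,0,0,-1]],
  ],
)

```text
time: 41.95
eef_pos: [0.5252, 0.2375, 0.1499]
tcp_rot: [0.121, 0.912, -0.052, 0.388]
contact_force: [3.6, -0.4, 4.4]
opening: 0.171
finger_force: 109.3
```

send_rows(
  series=[
    [[-0.1,0,0.15,0,0,0,-1],[0,0,0.15,0,0,0,-1],[0,0,0.1,0,0,0,-1],[0,0,0,0,0,0,-1],[0,0,0,0,0,0,-0.6],[0,0,0,0,0,0,-0.3],[0,0,0,0,0,0,-0.1],[0,0,0,0,0,0,-0.1],[0,0,0,0,0,0,-0.1]],
  ],
)

```text
time: 43.08
eef_pos: [0.528, 0.2362, 0.1468]
tcp_rot: [0.121, 0.912, -0.053, 0.388]
contact_force: [0.2, 1.1, -0.3]
opening: 0.45
finger_force: 0.0
```

```bash
python3 - <<'E'
from kin import *
go(hol(SF+.1545*U),Rzx(hdir(-U),hdir(-NN)))
sim([(1,[0,0,-2,0,0,0]),(2,[0,0,-4,0,0,0]),(3,[0,0,-5,0,0,0])])
E
```

```text
t 43.08 pos [0.528  0.2362 0.1468] q [ 0.45  0.    2.22 -1.13  0.55  0.04] F [ 0.2  1.1 -0.3] open 0.45 ff 0.0
shift cm [0.02 0.06 0.2 ] turn [-0.0007  0.0182  0.0022]
1 p [0.5141 0.24   0.1607] q [ 0.47 -0.04  2.23 -1.08  0.58 -0.  ] margin 0.25 maxspd 0.36
2 p [0.4585 0.2552 0.2162] q [ 0.57 -0.21  2.27 -0.94  0.72 -0.12] margin 0.21 maxspd 0.7
3 p [0.3544 0.2838 0.3203] q [ 0.8  -0.44  2.24 -0.81  1.06 -0.2 ] margin 0.21 maxspd 0.92
```

Retreating along the rod's axis, up and back, then a final look.

send_rows(
  series=[
    [[0,0,-1,0,0,0,-0.1],[0,0,-2,0,0,0,-0.1],[0,0,-3,0,0,0,-0.1],[0,0,-4,0,0,0,-0.1],[0,0,-4,0,0,0,-0.1],[0,0,-4,0,0,0,-0.1],[0,0,-3,0,0,0,-0.1],[0,0,0,0,0,0,-0.1],[0,0,0,0,0,0,-0.1]],
  ],
)

```text
time: 44.2
eef_pos: [0.382, 0.2759, 0.2919]
tcp_rot: [0.121, 0.912, -0.053, 0.387]
contact_force: [-0.6, 0.4, -0.5]
opening: 0.449
finger_force: 0.0
```

```bash
python3 - <<'E'
from kin import *
go([0.4,.28,.3])
t=ctrl.read_camera("top");c=ctrl.read_camera("side")
a=cv2.resize(c["img"][170:410,140:400,::-1],(600,554)); 
a=cv2.copyMakeBorder(a,0,0,0,200,0)
x=cv2.resize(t["img"][150:275,345:445,::-1],(200,250),interpolation=cv2.INTER_CUBIC); a[:250,600:]=x
y=cv2.resize(c["img"][190:240,265:355,::-1],(200,111),interpolation=cv2.INTER_CUBIC); a[260:371,600:]=y
z=cv2.resize(c["img"][325:375,215:295,::-1],(200,125),interpolation=cv2.INTER_CUBIC); a[380:505,600:]=z
cv2.imwrite("pics/final.png",a)
E
```

```text
t 44.2 pos [0.382  0.2759 0.2919] q [ 0.73 -0.4   2.26 -0.83  0.96 -0.19] F [-0.6  0.4 -0.5] open 0.449 ff 0.0
shift cm [-1.71  0.86  0.61] turn [0. 0. 0.]
```

View pics/final.png

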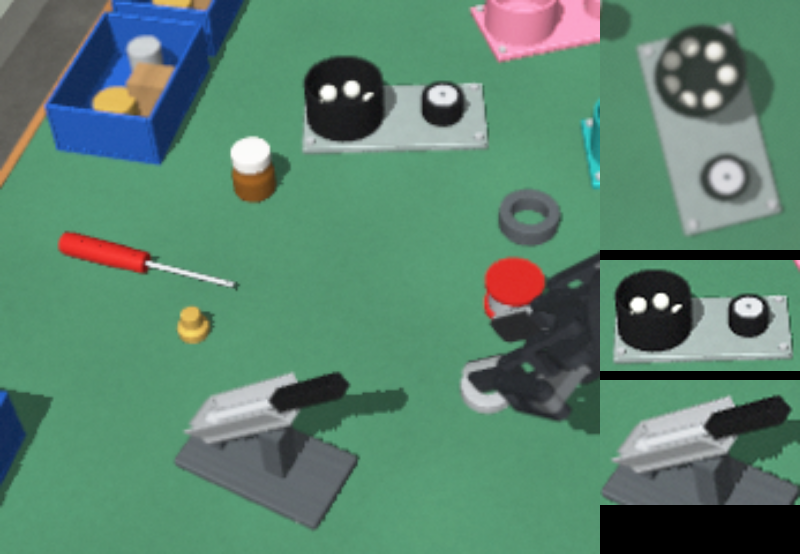

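The final view shows the rod seated in the holder, with its foot at the stop, about (208,420) in the crop, and its handle free. All seven beads are in the cup at (700,70) and the retainer is flush at (725,177). The bystanders in view look undisturbed. Handing in.

```bash
python3 -c "
from plant import ctrl
print(ctrl.sign_off())"
```

```text
the job is handed in; nothing more can be done
None
```

The job is done and handed in at about 44 s: rod stood in the holder and retaken by its upper end, beads stirred about three rounds anticlockwise with none spilled, retainer pressed home, and the rod back in the holder; the rod leaned an estimated 3–4° at times while stirring.

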